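# Chase the thread of a laboratory water socket with a hand tap

### The arm

A 6-joint arm with a two-finger parallel gripper is mounted at the origin on the work surface. World frame = base frame: x ahead of the robot, y to its left, z up, the work surface at z = 0. Lengths are in m, angles in degrees, forces in N, time in s.
With the tool pointing down it reaches from about 0.35 to 0.875 m from the base axis. Payload 4.2 kg.
Tool frame: the origin (TCP) lies midway between the tips of the shut fingers; the grasp point (between the pads) lies 19 mm behind it; z points along the fingers, y is the direction in which the jaws open and shut (so a half turn about z gives the same grasp; the last joint's range is limited). The gripper opens to 87 mm and grips with 3 to 60 N. Pads are 19 mm wide; open, the fingers measure 117 mm over their backs; the gripper's body (75 mm by 190 mm) begins 51 mm behind the grasp point.
Start: joints at [-51.589, 22.042, 0.453, 0, -68.411, -14.817], TCP at [0.25, -0.573, 0.223] pointing down, gripper open.
Joint ranges: [-179.83, 179.83], [-69.29, 118.12], [-61.27, 80.66], [-181.25, 117.63], [-171.15, -9.14], [-177.46, 177.46]. Speed limits (degrees/s): [159.86, 159.86, 180, 180, 180, 180].

### API

Orientations are given as a 3x3 rotation matrix whose columns are the frame's x, y, z axes.
In Python, from station import r gives the robot as it stands.
- The arm moves only by the tool play_rows, never from a script. Its argument "commands" is a list that holds one entry, the list of rows, each a list of 7 numbers: the shift along the world's x, y, z in m, then the turn, a rotation vector about the world's x, y, z in rad, then the closure, from 0 (fully open) to 1 (shut). A call has 1 to 5 rows; each row is the pose to reach, as a shift and turn from the pose commanded when the call began; what a row does not reach only later rows make up. A row lasts 1/10 s, in which the tool goes at most 50 mm and 8.59 degrees, less where a joint would pass 70% of its speed; a pose out of reach is approached as far as the arm can. A call with a gripper value outside its range is refused whole. The fingers move at their own pace and stop on an object; the grip force is fixed at half the most. Time passes only in rows, so rows that repeat a pose let the fingers close. It gives the time, the measured TCP pose, the force and the opening at its end, in the units of the state.
- r.sense(): the state, without advancing time (a new reading comes with each control period).
- r.capture(name): name is "scene" or "side" or "wrist"; returns a dict with "image" (480x640x3 uint8, red, green, blue), "range_z" (480x640 float32, m along the optical axis (not along the pixel's ray), 0 where there is no reading), "intrinsics" (3x3 intrinsics, pixels), "extrinsics" (4x4, takes a point from camera to world coordinates); the wrist camera has in their place "mount" (4x4, takes a point from camera to tool coordinates, whose origin is the TCP and whose axes are the flange's). Camera axes: x right, y up, looking along -z (the intrinsics and any distortion apply to the point x, -y, -z); pixel columns grow to the right and rows downward; lengths in m; the calibration is good to about 2 mm. A picture is of the moment at which its call begins: read the wrist's pose just before it.
- r.finish_job(): hands the job in, once; it reports no verdict.
The state is a dict: "time_s": time; "joints": joint angles; "joint_velocities": joint speeds; "effort": joint torques, N m; "tcp_pos": TCP position; "ee_rot": TCP orientation; "wrist_force": force on the tool from outside, world axes, zero at the start; "moment": the same for the moment, N m; "gripper_width": opening from 0.0 (shut) to 1.0 (fully open).
Only numpy, scipy, OpenCV 4.12 (cv2) and the standard library are available. Lean on these libraries where they do the work, as an engineer would, in place of code of your own. Each camera call takes 0.05 s, during which the arm holds its last target. There are 200 camera calls.

### The job

A thread tap stands started in the brass water socket of the bench, to clean its thread: take the T-handle wrench out of the wooden block and seat it fully down on the tap's square head. With the wrench work the tap in clockwise, half a turn forward and a quarter turn back, again half a turn forward and a quarter back, then forward until you feel it come up against the bottom, without pressing hard or forcing it, for the socket must not be wrenched round on its rubber gasket. Let go with the wrench left standing on the tap, and leave the mortar, bottle and dish where they are.

Things in the scene. Friction and masses are not known exactly. Their poses are not given: they have to be found in the camera images.
- socket: round steel flange of the water socket, 72 mm across and 4 mm high, screwed to the bench; origin on the bench at its centre, z up. On a thin rubber gasket on it stands the brass socket  a hexagon 38 mm across flats with a round collar, its top 34 mm above the bench, and in it the tap, all upright on the same axis.
- tap_head (a point): centre of the flat top of the tap's square head, about 88 mm above the bench. The head is 12 mm square and 18 mm long, its top edges bevelled 1.5 mm inward over the last 2.5 mm; below it is a round 16 mm shank, then the threaded part. Its x and y axes are square to the flats and turn with the tap, z up. The tap sinks 1.8 mm per full turn.
- tap (a joint): angle of the tap in its thread in rad, growing as it turns clockwise seen from above (screws in); it starts within 0.2 of 0. It turns stiffly (about 0.08 N m) and stays where it is left. The bottom lies 0.88 to 0.97 of a turn from the start; there the tap stops dead and the torque rises.
- wrench_hub (a point): centre of the hub of the T-handle wrench (0.35 kg). The hub is a block 32 mm along its x (along the handle bar), 16 mm along its y, 24 mm high; the handle bar, 176 mm over all (10 mm thick, 15 mm at the end caps, one cap red), leaves it at both ends along x. Below it a 14 mm shank; z up along the wrench's axis. It stands upright in the wooden block at the start, hub 97 mm above the bench.
- wrench_mouth (a point): centre of the open lower end of the wrench, on its axis, 85 mm below the hub's centre (axes as the hub's). The lower end is a 26 mm square block, 22 mm long, with a square hole 13 mm wide and 16 mm deep whose sides lie along the wrench's x and y; fully seated, this point is 16 mm below the top of the tap's head and the hub's centre 69 mm above that top.
- wrench: the T-handle wrench; origin at the open lower end (same point as wrench_mouth), z up along its axis
- block: wooden tool block 120 mm (x) by 75 mm (y) by 40 mm high, origin under its centre; a square hole 29 mm wide and 28 mm deep in its middle holds the wrench, 1.5 mm play all round, its bar along the block's y; two short spare taps stand 44 mm either side of it along x, up to 62 mm above the bench.
- mortar: white mortar, 100 mm across, 55 mm high, its pestle's end up to 75 mm; origin under its centre. A bystander.
- bottle: amber bottle with a white cap, 48 mm across, 95 mm high; origin under its centre. A bystander.
- dish: glass dish 90 mm across, 16 mm high; origin under its centre. A bystander.
- socket_body (a joint): twist of the brass socket body on its rubber gasket in rad, 0 at rest, positive clockwise seen from above: it gives like a spring, 1.5 N m per rad, with whatever torque is put on the tap, and springs back (about 0.05 while the tap is turning freely).
Not all that is in view belongs to the job. Of the things that look like the wrench, the middle-sized one is meant.

How it is judged:
By the outcome, as a careful person would: the job done as asked, in the order asked, and still so for the second after the job is handed in, with the robot touching nothing.
It also fails if it takes over 72 s, if anything falls off the work surface, if the arm or the gripper's body presses on something with over 40 N, if the wrist force passes 120 N, or if a joint passes its speed limit or range.

## Working session

There is one attempt and no reset: what is moved stays moved. The work goes in short steps, Python scripts to look and compute and a tool call to move; the robot and the scene stay as the last step left them, time stands still between calls to the robot, and variables do not carry over. Pictures are saved under pics/ and viewed, about 8 in all and at most 12, crops included, and the job is handed in when it is done.

Besides the shell and the picture viewer there is one more tool, called after "Emit:" as a command line: name --argument value ..., lists and objects as JSON in quotes. play_rows: Moves the arm, as the interface text tells. Its arguments: {"type":"object","properties":{"commands":{"type":"array","items":{"type":"array","items":{"type":"array","items":{"type":"number"}}}}},"required":["commands"]}

```bash
mkdir -p pics; ls
cat > h.py <<'E'
import numpy as np, cv2
from station import r
def cap(n):
    s=r.sense(); c=r.capture(n)
    c['T']=c['extrinsics'] if 'extrinsics' in c else None
    if c['T'] is None:
        W=np.eye(4);W[:3,:3]=s['ee_rot'];W[:3,3]=s['tcp_pos'];c['T']=W@np.array(c['mount'])
    c['T']=np.array(c['T']); return c
def cloud(c):
    K=np.array(c['intrinsics']);z=c['range_z'].astype(float)
    v,u=np.mgrid[:480,:640]
    P=np.stack([(u-K[0,2])/K[0,0]*z,-(v-K[1,2])/K[1,1]*z,-z],-1)
    P=P@c['T'][:3,:3].T+c['T'][:3,3]; P[z==0]=np.nan; return P
def ray(c,u,v,h):
    K=np.array(c['intrinsics']);d=c['T'][:3,:3]@np.array([(u-K[0,2])/K[0,0],-(v-K[1,2])/K[1,1],-1]);o=c['T'][:3,3]
    return o+d*(h-o[2])/d[2]
def save(n,im): cv2.imwrite('pics/'+n,cv2.cvtColor(im,cv2.COLOR_RGB2BGR))
E
python3 - <<'E'
from h import *
s=r.sense();print(s)
for n in('scene','side'):
    c=cap(n);np.savez(n+'.npz',**{k:np.array(v) for k,v in c.items()});save(n+'.png',c['image'])
    print(n,c['T'].round(3).tolist(),c['intrinsics'],[k for k in c])
E
```

```text
pics
{'time_s': 0.0, 'joints': array([-5.15899186e+01,  2.20909510e+01,  3.76857642e-01, -3.08389867e-02,
       -6.84109323e+01, -1.48158846e+01]), 'joint_velocities': array([-0.07446537, -0.02604343, -0.10396356, -0.00075587, -0.0834046 ,
       -0.09747697]), 'effort': array([ 4.52860204e-04, -3.90663886e+01,  1.87406731e+01,  4.21987429e+00,
        1.09952287e-02, -1.36710560e-04]), 'tcp_pos': array([ 0.24992119, -0.57216978,  0.22143287]), 'ee_rot': array([[-9.16482707e-01, -4.00073142e-01, -9.63510757e-04],
       [-4.00074295e-01,  9.16480482e-01,  2.02076794e-03],
       [ 7.45838244e-05,  2.23747476e-03, -9.99997494e-01]]), 'wrist_force': array([-0.30650143,  0.01050684, -0.54047656]), 'moment': array([-0.00965089, -0.09765828, -0.03185064]), 'gripper_width': 0.9989580310383627}
scene [[0.486, -0.689, 0.538, 1.04], [0.874, 0.373, -0.312, -0.375], [0.014, 0.622, 0.783, 0.831], [0.0, 0.0, 0.0, 1.0]] [[528.24372809   0.         320.53065272]
 [  0.         528.24372809 245.64713679]
 [  0.           0.           1.        ]] ['image', 'range_z', 'intrinsics', 'extrinsics', 'T']
side [[-0.814, 0.333, -0.475, 0.069], [-0.58, -0.473, 0.663, 0.581], [-0.004, 0.815, 0.579, 0.658], [0.0, 0.0, 0.0, 1.0]] [[488.54771941   0.         323.54770676]
 [  0.         488.54771941 233.8136146 ]
 [  0.           0.           1.        ]] ['image', 'range_z', 'intrinsics', 'extrinsics', 'T']
```

View pics/scene.png

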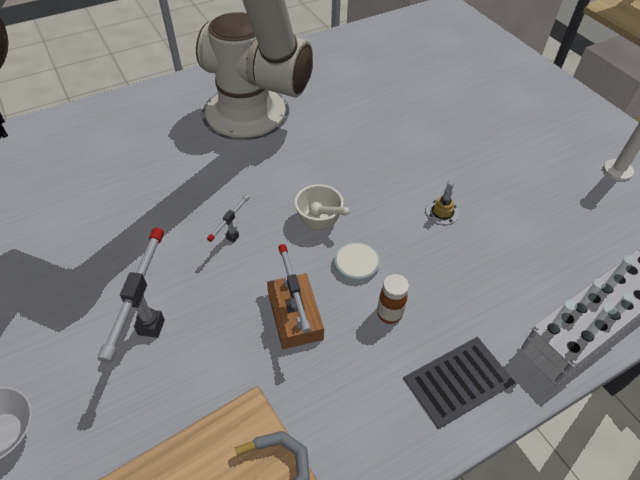

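View pics/side.png

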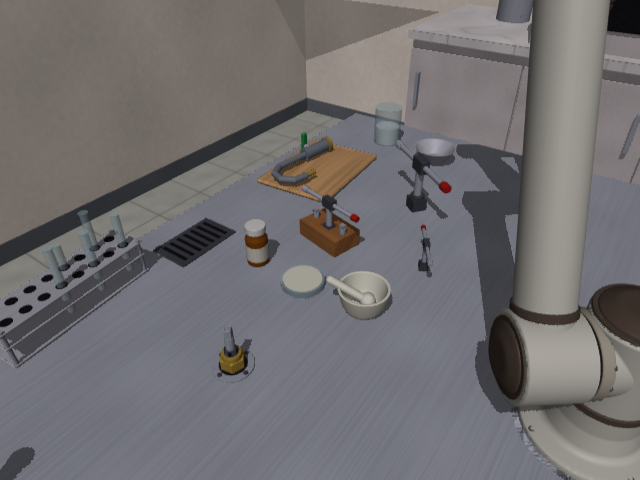

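Scene view: the wrench in the wooden block has its hub at (294,285), red cap at (283,248) and far cap at (305,325). The tap top is at (449,184), the mortar at (320,208), the dish at (357,261) and the bottle at (393,298). Large and small decoy wrenches stand at (134,290) and (230,218). The side view agrees: tap at (229,328), wrench hub at (329,203).

Run:
```python
from h import *
for n,pts in (('scene',dict(hub=(294,282,.109),red=(283,248,.1),far=(305,325,.1),tap=(449,184,.088),mortar=(320,208,.05),dish=(357,261,.016),bottle=(394,288,.095))),('side',dict(hub=(329,200,.109),red=(355,218,.1),far=(306,189,.1),tap=(228,328,.088),bottle=(256,228,.095)))):
    c=dict(np.load(n+'.npz'));P=cloud(c)
    for k,(u,v,h) in pts.items(): print(n,k,ray(c,u,v,h).round(4),P[v,u].round(4))
    # brass top region cluster: tall points near tap & wrench
    t=ray(c,*pts['tap'])[:2]; m=np.linalg.norm(P[...,:2]-t,axis=-1)<.03; m&=(P[...,2]>.06)
    print('tap cluster',m.sum(),P[m].mean(0).round(4),P[m][:,2].max())
    t=ray(c,*pts['hub'])[:2]; m=np.linalg.norm(P[...,:2]-t,axis=-1)<.1; m&=(P[...,2]>.085)
    q=P[m];d=np.linalg.svd(q[:,:2]-q[:,:2].mean(0),full_matrices=False)[2][0];print('bar',m.sum(),q.mean(0).round(4),np.degrees(np.arctan2(d[1],d[0])))
```

```text
scene hub [ 0.5893 -0.1626  0.109 ] [ 0.5889 -0.1624  0.1083]
scene red [ 0.5101 -0.1438  0.1   ] [ 0.5127 -0.1449  0.1036]
scene far [ 0.6651 -0.1825  0.1   ] [ 0.6679 -0.1839  0.1055]
scene tap [0.5134 0.2228 0.088 ] [0.5142 0.2219 0.0891]
scene mortar [ 0.4179 -0.0173  0.05  ] [ 0.4126 -0.0143  0.0433]
scene dish [ 0.5458 -0.0061  0.016 ] [ 0.5468 -0.0069  0.0178]
scene bottle [ 0.6715 -0.0168  0.095 ] [ 0.6707 -0.016   0.0934]
tap cluster 104 [0.5143 0.2247 0.0761] 0.09014945062108592
bar 708 [ 0.5954 -0.1663  0.1027] -13.616574246451526
side hub [ 0.5831 -0.1571  0.109 ] [ 0.5806 -0.1535  0.1117]
side red [ 0.5067 -0.1417  0.1   ] [ 0.505  -0.1388  0.1022]
side far [ 0.6616 -0.1784  0.1   ] [ 0.6585 -0.1744  0.1029]
side tap [0.5111 0.2258 0.088 ] [0.5104 0.2264 0.089 ]
side bottle [ 0.6551 -0.0017  0.095 ] [0.6513 0.0021 0.0987]
tap cluster 161 [0.5084 0.2302 0.0771] 0.09049651847480222
bar 444 [ 0.5816 -0.1585  0.1016] 166.79820348821997
```

Emit:
play_rows --commands '[[[0,0,0.04,0,0,0,0],[0.02,0.02,0.075,0,0,-0.1,0],[0.05,0.06,0.08,0,0,-0.2,0],[0.08,0.095,0.08,0,0,-0.3,0],[0.11,0.13,0.08,0,0,-0.4,0]]]'

```text
time_s: 0.6
tcp_pos: [0.3609, -0.4412, 0.3026]
ee_rot: [[-1.0, -0.007, 0.0], [-0.007, 1.0, 0.0], [-0.0, 0.0, -1.0]]
wrist_force: [1.1, -0.3, -1.2]
gripper_width: 1.003
```

Emit:
play_rows --commands '[[[0.03,0.035,0,0,0,-0.1,0],[0.06,0.07,0,0,0,-0.2,0],[0.09,0.105,0,0,0,-0.25,0],[0.12,0.14,0,0,0,-0.25,0],[0.15,0.175,0,0,0,-0.25,0]]]'

```text
time_s: 1.1
tcp_pos: [0.5109, -0.2659, 0.3022]
ee_rot: [[-0.972, 0.236, -0.001], [0.236, 0.972, 0.0], [0.001, 0.0, -1.0]]
wrist_force: [1.4, -0.7, 0.2]
gripper_width: 0.997
```

Emit:
play_rows --commands '[[[0.03,0.035,0,0,0,0,0],[0.06,0.07,0,0,0,0,0],[0.077,0.105,0,0,0,0,0],[0.077,0.105,0,0,0,0,0],[0.077,0.105,0,0,0,0,0]]]'

```text
time_s: 1.6
tcp_pos: [0.5872, -0.1619, 0.3017]
ee_rot: [[-0.972, 0.234, -0.002], [0.234, 0.972, 0.0], [0.002, -0.0, -1.0]]
wrist_force: [-0.2, 0.0, -0.4]
gripper_width: 0.998
```

Run:
```python
from h import *
s=r.sense();print(s['time_s'],s['joints'].round(2),s['tcp_pos'],s['ee_rot'].round(4).tolist())
c=cap('wrist');np.savez('w1.npz',**{k:np.array(v) for k,v in c.items()});save('w1.png',c['image']);print(np.array(c['mount']).round(4).tolist(),c['intrinsics'])
```

```text
1.6 [-2.0000e-01  1.8160e+01  5.9600e+00 -1.0000e-02 -7.7900e+01 -1.0334e+02] [ 0.58721341 -0.16186524  0.30173277] [[-0.9722, 0.2342, -0.0017], [0.2342, 0.9722, 0.0001], [0.0017, -0.0003, -1.0]]
[[0.0005, 0.9697, 0.2445, 0.0681], [1.0, -0.0005, -0.0002, 0.0008], [-0.0, 0.2445, -0.9697, -0.163], [0.0, 0.0, 0.0, 1.0]] [[395.97824398   0.         322.11860017]
 [  0.         395.97824398 239.56616399]
 [  0.           0.           1.        ]]
```

View pics/w1.png

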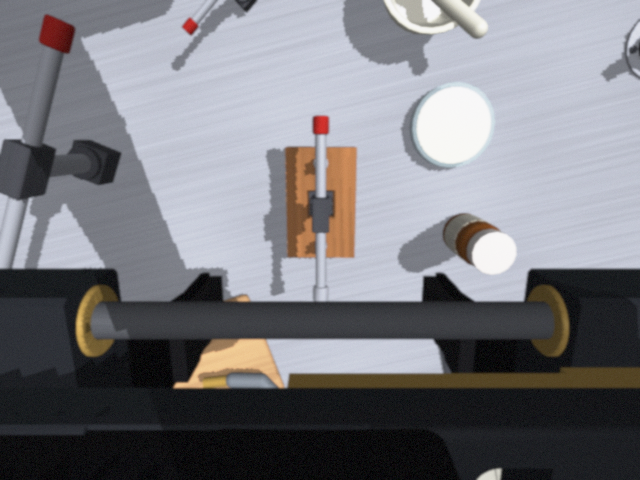

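Wrist view: the wrench hub is at about (321,211), its red cap at (321,124) and its far cap at (321,294). The dish (453,125), bottle (490,252) and mortar (435,10) are to the right. The large decoy is at the far left. Next I look at the tap from the same attitude.

Emit:
play_rows --commands '[[[-0.007,0.04,0,0,0,0,0],[-0.015,0.08,0,0,0,0,0],[-0.022,0.12,0,0,0,0,0],[-0.03,0.16,0,0,0,0,0],[-0.037,0.2,0,0,0,0,0]]]'

```text
time_s: 2.15
tcp_pos: [0.5493, 0.0371, 0.3029]
ee_rot: [[-0.971, 0.238, 0.0], [0.238, 0.971, 0.0], [-0.0, 0.0, -1.0]]
wrist_force: [1.4, -0.8, 0.5]
gripper_width: 1.0
```

Emit:
play_rows --commands '[[[-0.007,0.04,0,0,0,0,0],[-0.015,0.08,0,0,0,0,0],[-0.022,0.12,-0.01,0,0,0,0],[-0.03,0.16,-0.02,0,0,0,0],[-0.0365,0.186,-0.02,0,0,0,0]]]'

```text
time_s: 2.65
tcp_pos: [0.5126, 0.2236, 0.2811]
ee_rot: [[-0.972, 0.237, -0.002], [0.237, 0.972, -0.001], [0.002, -0.002, -1.0]]
wrist_force: [-0.3, 0.0, -0.3]
gripper_width: 0.996
```

Emit:
play_rows --commands '[[[0,0,0,0,0,0,0],[0,0,0,0,0,0,0],[0,0,0,0,0,0,0]]]'

```text
time_s: 2.95
tcp_pos: [0.514, 0.2218, 0.2829]
ee_rot: [[-0.971, 0.238, 0.0], [0.238, 0.971, 0.0], [-0.0, 0.0, -1.0]]
wrist_force: [-0.3, -0.1, 0.4]
gripper_width: 1.003
```

Run:
```python
from h import *
s=r.sense();print(s['time_s'],s['joints'].round(2),s['tcp_pos'],s['ee_rot'].round(4).tolist())
c=cap('wrist');np.savez('w2.npz',**{k:np.array(v) for k,v in c.items()});im=c['image']
w=dict(np.load('w1.npz'))
A=cv2.resize(w['image'][105:305,261:381],None,fx=3,fy=3,interpolation=cv2.INTER_CUBIC)
B=cv2.resize(im[150:270,262:382],None,fx=3.6,fy=5,interpolation=cv2.INTER_CUBIC)
save('w2.png',np.hstack([A[:600],B[:600]]))
save('w2f.png',im)
P=cloud(w);m=(np.abs(P[...,2]-.107)<.006)&(np.linalg.norm(P[...,:2]-[.587,-.162],axis=-1)<.03)&(w['image'].max(-1)<80)
print('hub',m.sum(),P[m].mean(0),P[m].min(0),P[m].max(0)); 
R=w['T'];print('pix ray',ray(w,321,211,.109),ray(w,321,124,.1),ray(w,321,294,.1))
P=cloud(c);m=(P[...,2]>.08)&(P[...,2]<.1)&(np.linalg.norm(P[...,:2]-[.512,.224],axis=-1)<.03)
v,u=np.nonzero(m);print('tap',m.sum(),P[m].mean(0),u.min(),u.max(),v.min(),v.max())
```

```text
2.95 [ 3.9930e+01  1.3530e+01 -3.0700e+00  1.0000e-02 -7.3380e+01 -1.4369e+02] [0.51400532 0.22176732 0.28286712] [[-0.9713, 0.2379, 0.0003], [0.2379, 0.9713, 0.0001], [-0.0003, 0.0001, -1.0]]
hub 30 [ 0.57462284 -0.16428507  0.10789336] [ 0.56855229 -0.16994793  0.10164996] [ 0.5844512  -0.15182034  0.11029472]
pix ray [ 0.58174034 -0.16082314  0.109     ] [ 0.50746294 -0.14294338  0.1       ] [ 0.66362966 -0.18059352  0.1       ]
tap 187 [0.50879358 0.22931884 0.08757913] 319 336 200 217
```

View pics/w2.png

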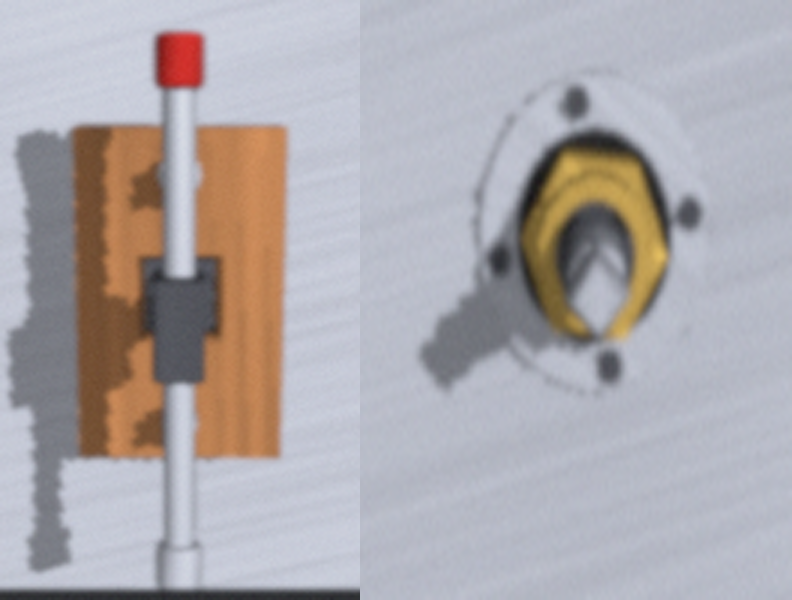

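Left: hub top face at about (321,215), red cap end at row 116. Right: the tap head is a diamond centred near (328,208), about 45° to the present jaw. I go lower for a closer look.

Emit:
play_rows --commands '[[[-0.002,0.003,-0.03,0,0,0,0],[-0.004,0.006,-0.07,0,0,0,0],[-0.004,0.006,-0.11,0,0,0,0],[-0.004,0.006,-0.12,0,0,0,0],[-0.004,0.006,-0.12,0,0,0,0]]]'

```text
time_s: 3.5
tcp_pos: [0.5096, 0.228, 0.1617]
ee_rot: [[-0.971, 0.237, -0.002], [0.237, 0.971, -0.002], [0.001, -0.003, -1.0]]
wrist_force: [0.4, -0.3, 0.5]
gripper_width: 0.996
```

Emit:
play_rows --commands '[[[0,0,0,0,0,0,0],[0,0,0,0,0,0,0]]]'

```text
time_s: 3.7
tcp_pos: [0.5111, 0.2299, 0.165]
ee_rot: [[-0.972, 0.236, 0.004], [0.236, 0.972, 0.003], [-0.003, 0.003, -1.0]]
wrist_force: [-0.6, -0.1, -0.6]
gripper_width: 1.004
```

Run:
```python
from h import *
w=dict(np.load('w1.npz'));print('hub',ray(w,321,215.4,.109),'redend',ray(w,321,116,.1045))
s=r.sense();print(s['time_s'],s['joints'].round(2),s['tcp_pos'],s['ee_rot'].round(4).tolist())
c=cap('wrist');np.savez('w3.npz',**{k:np.array(v) for k,v in c.items()});im=c['image']
P=cloud(c);m=(P[...,2]>.084)&(P[...,2]<.095)&(np.linalg.norm(P[...,:2]-[.51,.228],axis=-1)<.02)
v,u=np.nonzero(m);print('tap',m.sum(),P[m].mean(0),u.min(),u.max(),v.min(),v.max(),u.mean(),v.mean(),cv2.minAreaRect(np.stack([u,v],1).astype(np.float32)))
u0,v0=int(u.mean()),int(v.mean());print(u0-30,v0-30)
save('w3.png',cv2.resize(im[v0-30:v0+30,u0-30:u0+30],None,fx=10,fy=10,interpolation=cv2.INTER_CUBIC))
```

```text
hub [ 0.5856922  -0.16177589  0.109     ] redend [ 0.50113463 -0.14140382  0.1045    ]
3.7 [ 4.0800e+01  1.8470e+01 -1.3790e+01  4.0000e-02 -5.7480e+01 -1.4448e+02] [0.51110903 0.2299045  0.1649613 ] [[-0.9717, 0.236, 0.0039], [0.2361, 0.9717, 0.0026], [-0.0032, 0.0034, -1.0]]
tap 368 [0.50876804 0.22930735 0.08790306] 306 331 235 260 318.61684782608694 247.60326086956522 ((318.5525207519531, 247.4972381591797), (19.17698860168457, 19.32564926147461), 41.987213134765625)
288 217
```

View pics/w3.png

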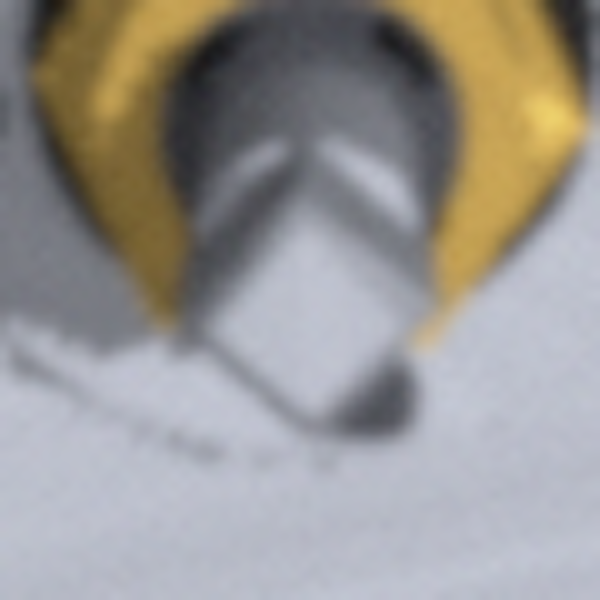

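Run:
```python
from h import *
for n in('w3','w2'):
  c=dict(np.load(n+'.npz'));P=cloud(c)
  for lo in(.082,.084,.0855,.0865):
    m=(P[...,2]>lo)&(P[...,2]<.095)&(np.linalg.norm(P[...,:2]-[.509,.229],axis=-1)<.02)
    q=np.array([ray(c,u,v,.088)[:2] for v,u in np.argwhere(m)])
    # best square angle: minimise max(|x'|,|y'|) extents via minAreaRect, also sub-pixel-robust 4th moment
    qc=q-q.mean(0);z=qc[:,0]+1j*qc[:,1];a4=np.angle(np.sum(z**4))/4
    rc=cv2.minAreaRect((q*1000).astype(np.float32));print(n,lo,m.sum(),q.mean(0).round(4),'4th(corner dir)',np.degrees(a4).round(1),'edge',(np.degrees(a4)+45).round(1),rc)
```

```text
w3 0.082 383 [0.5085 0.2293] 4th(corner dir) -11.3 edge 33.7 ((508.571044921875, 229.40667724609375), (12.590339660644531, 12.690849304199219), 33.360713958740234)
w3 0.084 368 [0.5087 0.2293] 4th(corner dir) -11.1 edge 33.9 ((508.79876708984375, 229.36793518066406), (12.252592086791992, 12.37570858001709), 33.360713958740234)
w3 0.0855 346 [0.5089 0.2293] 4th(corner dir) -11.8 edge 33.2 ((508.8638610839844, 229.32327270507812), (12.19258975982666, 12.122013092041016), 33.36295700073242)
w3 0.0865 316 [0.5092 0.2291] 4th(corner dir) -11.9 edge 33.1 ((509.215087890625, 229.2934112548828), (11.793214797973633, 11.550630569458008), 32.11529541015625)
w2 0.082 181 [0.5089 0.2294] 4th(corner dir) -12.1 edge 32.9 ((508.6346130371094, 229.4290008544922), (12.348984718322754, 12.3628511428833), 31.866350173950195)
w2 0.084 177 [0.509  0.2294] 4th(corner dir) -13.6 edge 31.4 ((509.0552062988281, 229.3675994873047), (11.805859565734863, 11.708125114440918), 31.20006561279297)
w2 0.0855 170 [0.5091 0.2294] 4th(corner dir) -12.6 edge 32.4 ((509.0552062988281, 229.3675994873047), (11.805859565734863, 11.708125114440918), 31.20006561279297)
w2 0.0865 153 [0.5092 0.2294] 4th(corner dir) -10.2 edge 34.8 ((509.0721435546875, 229.3337860107422), (11.706311225891113, 11.739141464233398), 31.86649513244629)
```

Emit:
play_rows --commands '[[[0,0,0.03,0,0,0.1257,0],[0,0,0.07,0,0,0.2513,0],[0,0,0.11,0,0,0.377,0],[0,0,0.13,0,0,0.5027,0],[0,0,0.14,0,0,0.6283,0]]]'

```text
time_s: 4.25
tcp_pos: [0.5107, 0.2299, 0.3073]
ee_rot: [[-0.923, -0.385, 0.007], [-0.385, 0.923, 0.005], [-0.008, 0.002, -1.0]]
wrist_force: [-0.2, 0.6, -1.2]
gripper_width: 1.003
```

Emit:
play_rows --commands '[[[0.004,-0.02,0,0,0,0.1257,0],[0.008,-0.04,0,0,0,0.2513,0],[0.012,-0.06,0,0,0,0.377,0],[0.016,-0.08,0,0,0,0.5027,0],[0.02,-0.1,0,0,0,0.6283,0]]]'

```text
time_s: 4.75
tcp_pos: [0.53, 0.1286, 0.3042]
ee_rot: [[-0.52, -0.854, 0.003], [-0.854, 0.52, 0.001], [-0.002, -0.002, -1.0]]
wrist_force: [0.5, -0.1, 0.3]
gripper_width: 0.997
```

Emit:
play_rows --commands '[[[0.004,-0.02,0,0,0,0.1257,0],[0.008,-0.04,0,0,0,0.2513,0],[0.012,-0.06,0,0,0,0.377,0],[0.016,-0.08,0,0,0,0.5027,0],[0.02,-0.1,0,0,0,0.6283,0]]]'

```text
time_s: 5.25
tcp_pos: [0.55, 0.0285, 0.3042]
ee_rot: [[0.081, -0.997, 0.003], [-0.997, -0.081, 0.001], [-0.001, -0.003, -1.0]]
wrist_force: [0.2, -0.0, 0.1]
gripper_width: 0.999
```

Emit:
play_rows --commands '[[[0.004,-0.02,0,0,0,0.1257,0],[0.008,-0.04,0,0,0,0.2513,0],[0.012,-0.06,0,0,0,0.377,0],[0.016,-0.08,0,0,0,0.5027,0],[0.02,-0.1,0,0,0,0.6283,0]]]'

```text
time_s: 5.75
tcp_pos: [0.57, -0.0716, 0.3042]
ee_rot: [[0.651, -0.759, 0.003], [-0.759, -0.651, 0.0], [0.002, -0.002, -1.0]]
wrist_force: [0.8, 0.8, -0.0]
gripper_width: 1.002
```

Emit:
play_rows --commands '[[[0.004,-0.02,0,0,0,0.1257,0],[0.008,-0.04,-0.02,0,0,0.2513,0],[0.012,-0.06,-0.05,0,0,0.377,0],[0.0165,-0.091,-0.08,0,0,0.5027,0],[0.0165,-0.091,-0.1,0,0,0.6283,0]]]'

```text
time_s: 6.25
tcp_pos: [0.5859, -0.1643, 0.2015]
ee_rot: [[0.972, -0.234, -0.0], [-0.234, -0.972, -0.0], [-0.0, 0.0, -1.0]]
wrist_force: [-0.3, 0.2, -0.4]
gripper_width: 0.996
```

Emit:
play_rows --commands '[[[0,0,0,0,0,0,0],[0,0,0,0,0,0,0],[0,0,0,0,0,0,0],[0,0,0,0,0,0,0]]]'

```text
time_s: 6.65
tcp_pos: [0.5871, -0.1613, 0.2046]
ee_rot: [[0.972, -0.236, 0.004], [-0.236, -0.972, -0.0], [0.004, -0.001, -1.0]]
wrist_force: [0.7, 0.7, -1.3]
gripper_width: 1.005
```

```bash
cat >> h.py <<'E'
def cmdT(c,p,jaw):
    a=np.radians(jaw);W=np.eye(4);W[:3,:3]=np.array([[-np.sin(a),np.cos(a),0],[np.cos(a),np.sin(a),0],[0,0,-1]]).copy()
    W[:3,0]=[np.sin(a)*-1,np.cos(a),0];W[:3,1]=[np.cos(a),np.sin(a),0];W[:3,2]=[0,0,-1]
    W[:3,0]=np.cross(W[:3,1],W[:3,2]);W[:3,3]=p;c['T']=W@np.array(c['mount']);return c
E
python3 - <<'E'
from h import *
s=r.sense();print(s['time_s'],s['joints'].round(2),s['tcp_pos'],s['ee_rot'].round(4).tolist())
c=cap('wrist');np.savez('w4.npz',**{k:np.array(v) for k,v in c.items()});save('w4.png',c['image'])
L=lambda n:dict(np.load(n+'.npz'))
w=cmdT(L('w1'),[.587,-.163,.303],76.33);print('hub A',ray(w,321,215.4,.109))
for n,p in(('w2',[.5135,.223,.283]),('w3',[.5095,.229,.163])):
    c=cmdT(L(n),p,76.33);P=cloud(c);m=(P[...,2]>.084)&(P[...,2]<.097)&(np.linalg.norm(P[...,:2]-[.509,.229],axis=-1)<.02)
    q=np.array([ray(c,u,v,.087)[:2] for v,u in np.argwhere(m)]);print(n,m.sum(),P[m][:,2].mean(),cv2.minAreaRect((q*1000).astype(np.float32)))
E
```

```text
6.65 [-1.300e-01  2.109e+01 -3.660e+00  2.000e-02 -6.504e+01  7.647e+01] [ 0.58711353 -0.16125108  0.20464868] [[0.9717, -0.236, 0.0037], [-0.236, -0.9718, -0.0003], [0.0037, -0.0006, -1.0]]
hub A [ 0.58604258 -0.16299027  0.109     ]
w2 177 0.08804087171459873 ((508.6671142578125, 230.5489501953125), (11.842355728149414, 11.745054244995117), 31.292266845703125)
w3 336 0.08621845236039709 ((506.77471923828125, 228.14524841308594), (12.115272521972656, 11.807229042053223), 33.86023712158203)
```

View pics/w4.png

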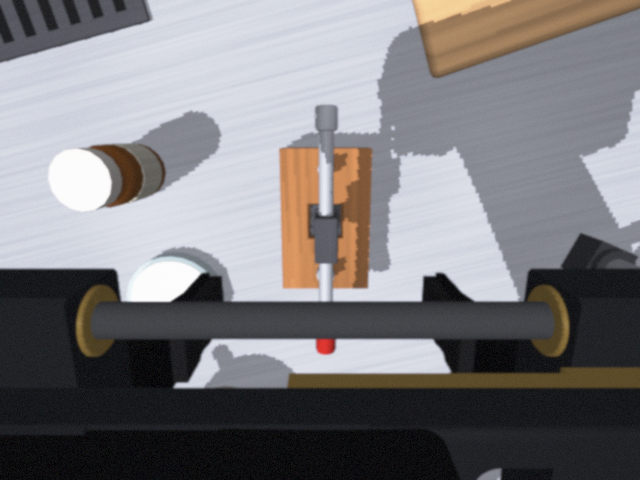

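The wrist view from the opposite yaw shows the hub top at about (326,239), grey cap at (326,116) and red cap at (326,345). The jaw axis is square to the bar.

Run:
```python
from h import *
for n,(u0,v0) in (('w1',(321,215)),('w4',(326,239))):
    c=dict(np.load(n+'.npz'));g=c['image'].mean(-1)
    print(n,'col',g[v0-32:v0+34,u0-2:u0+3].mean(1).round().astype(int).tolist(),'from',v0-32)
    print(' row',g[v0+4:v0+12,u0-20:u0+21].mean(0).round().astype(int).tolist(),'from',u0-20)
    print(ray(c,u0,v0,.109))
    print(ray(c,u0,v0+1,.109))
```

```text
w1 col [208, 208, 207, 207, 207, 206, 206, 207, 206, 206, 207, 206, 205, 189, 147, 98, 84, 86, 88, 88, 87, 88, 88, 88, 86, 88, 89, 88, 88, 86, 89, 88, 88, 88, 88, 89, 87, 87, 88, 89, 88, 87, 88, 87, 87, 87, 88, 90, 95, 126, 175, 198, 203, 204, 203, 204, 204, 205, 203, 204, 204, 203, 204, 205, 205, 204] from 183
 row [84, 85, 92, 104, 116, 126, 130, 131, 132, 126, 111, 91, 82, 86, 88, 89, 88, 90, 89, 88, 87, 88, 88, 87, 87, 87, 88, 96, 111, 124, 127, 127, 127, 129, 132, 135, 136, 135, 132, 129, 125] from 301
[ 0.58533205 -0.16168906  0.109     ]
[ 0.58623277 -0.16190622  0.109     ]
w4 col [223, 222, 222, 223, 222, 220, 211, 187, 146, 98, 65, 67, 85, 94, 99, 99, 98, 99, 99, 99, 97, 99, 98, 98, 98, 98, 98, 98, 97, 99, 97, 99, 99, 97, 97, 97, 97, 98, 98, 98, 97, 97, 96, 95, 96, 97, 96, 96, 98, 96, 97, 96, 96, 96, 98, 112, 156, 203, 218, 222, 222, 221, 221, 221, 221, 221] from 207
 row [146, 146, 146, 144, 141, 138, 133, 125, 113, 101, 95, 95, 96, 97, 96, 97, 96, 97, 97, 97, 97, 97, 97, 99, 98, 98, 97, 96, 94, 91, 87, 94, 115, 135, 141, 143, 142, 142, 142, 141, 138] from 306
[ 0.5869552  -0.16308817  0.109     ]
[ 0.5862797  -0.16292616  0.109     ]
```

Emit:
play_rows --commands '[[[0,0,-0.03,0,0,0,0],[0,0,-0.07,0,0,0,0],[0,0,-0.1,0,0,0,0],[0,0,-0.115,0,0,0,0],[0,0,-0.124,0,0,0,0]]]'

```text
time_s: 7.2
tcp_pos: [0.5858, -0.1614, 0.0775]
ee_rot: [[0.972, -0.236, -0.002], [-0.236, -0.972, 0.0], [-0.002, 0.0, -1.0]]
wrist_force: [0.6, 0.5, 0.7]
gripper_width: 1.006
```

Emit:
play_rows --commands '[[[0,0,0,0,0,0,0.3],[0,0,0,0,0,0,0.3],[0,0,0,0,0,0,0.3],[0,0,0,0,0,0,0.3],[0,0,0,0,0,0,0.3]]]'

```text
time_s: 7.7
tcp_pos: [0.5866, -0.1618, 0.0794]
ee_rot: [[0.972, -0.236, 0.001], [-0.236, -0.972, -0.0], [0.001, -0.0, -1.0]]
wrist_force: [-0.1, 0.1, 0.2]
gripper_width: 0.716
```

Emit:
play_rows --commands '[[[0,0,0,0,0,0,0.5],[0,0,0,0,0,0,0.5],[0,0,0,0,0,0,0.5],[0,0,0,0,0,0,0.5],[0,0,0,0,0,0,0.5]]]'

```text
time_s: 8.2
tcp_pos: [0.5861, -0.1617, 0.0785]
ee_rot: [[0.972, -0.236, -0.0], [-0.236, -0.972, -0.0], [-0.0, 0.0, -1.0]]
wrist_force: [1.0, 0.6, 0.3]
gripper_width: 0.505
```

Emit:
play_rows --commands '[[[0,0,0,0,0,0,0.8],[0,0,0,0,0,0,1],[0,0,0,0,0,0,1],[0,0,0,0,0,0,1],[0,0,0,0,0,0,1]]]'

```text
time_s: 8.7
tcp_pos: [0.5861, -0.1618, 0.0785]
ee_rot: [[0.972, -0.236, -0.0], [-0.236, -0.972, 0.0], [-0.0, 0.0, -1.0]]
wrist_force: [0.1, -0.3, -0.4]
gripper_width: 0.18
```

Emit:
play_rows --commands '[[[0,0,0,0,0,0,1],[0,0,0,0,0,0,1],[0,0,0.002,0,0,0,1],[0,0,0.006,0,0,0,1],[0,0,0.01,0,0,0,1]]]'

```text
time_s: 9.2
tcp_pos: [0.5858, -0.1616, 0.0883]
ee_rot: [[0.972, -0.236, -0.001], [-0.236, -0.972, 0.0], [-0.001, 0.0, -1.0]]
wrist_force: [1.1, 0.2, -3.3]
gripper_width: 0.181
```

Emit:
play_rows --commands '[[[0,0,0.01,0,0,0,1],[0,0,0.03,0,0,0,1],[0,0,0.06,0,0,0,1],[0,0,0.09,0,0,0,1],[0,0,0.12,0,0,0,1]]]'

```text
time_s: 9.7
tcp_pos: [0.5859, -0.1617, 0.2105]
ee_rot: [[0.972, -0.236, 0.0], [-0.236, -0.972, 0.0], [0.0, -0.0, -1.0]]
wrist_force: [-0.0, -0.4, -2.9]
gripper_width: 0.183
```

Emit:
play_rows --commands '[[[-0.003,0.014,0,0,0,0.1,1],[-0.007,0.034,0,0,0,0.22,1],[-0.011,0.055,0,0,0,0.34,1],[-0.015,0.076,0,0,0,0.46,1],[-0.019,0.097,0,0,0,0.58,1]]]'

```text
time_s: 10.2
tcp_pos: [0.5668, -0.064, 0.2093]
ee_rot: [[0.941, 0.34, 0.001], [0.34, -0.941, 0.0], [0.001, 0.0, -1.0]]
wrist_force: [0.1, -0.4, -3.0]
gripper_width: 0.182
```

Emit:
play_rows --commands '[[[-0.004,0.02,0,0,0,0.12,1],[-0.008,0.04,0,0,0,0.24,1],[-0.012,0.06,0,0,0,0.36,1],[-0.016,0.08,0,0,0,0.48,1],[-0.02,0.1,0,0,0,0.6,1]]]'

```text
time_s: 10.7
tcp_pos: [0.5468, 0.0361, 0.2094]
ee_rot: [[0.584, 0.811, 0.001], [0.811, -0.584, 0.0], [0.001, 0.0, -1.0]]
wrist_force: [0.4, 0.4, -3.3]
gripper_width: 0.179
```

Emit:
play_rows --commands '[[[-0.004,0.02,0,0,0,0.12,1],[-0.008,0.04,0,0,0,0.24,1],[-0.012,0.06,0,0,0,0.36,1],[-0.016,0.08,0,0,0,0.48,1],[-0.02,0.1,0,0,0,0.6,1]]]'

```text
time_s: 11.2
tcp_pos: [0.5268, 0.136, 0.2094]
ee_rot: [[0.024, 1.0, 0.001], [1.0, -0.024, 0.001], [0.001, 0.001, -1.0]]
wrist_force: [0.5, -0.1, -3.5]
gripper_width: 0.181
```

Emit:
play_rows --commands '[[[-0.004,0.02,0,0,0,0.12,1],[-0.008,0.04,0,0,0,0.24,1],[-0.012,0.06,0,0,0,0.36,1],[-0.016,0.08,0,0,0,0.48,1],[-0.0173,0.0937,0,0,0,0.608,1]]]'

```text
time_s: 11.7
tcp_pos: [0.5094, 0.2302, 0.2094]
ee_rot: [[-0.552, 0.834, 0.001], [0.834, 0.552, 0.001], [0.0, 0.001, -1.0]]
wrist_force: [0.7, -0.0, -3.6]
gripper_width: 0.183
```

Emit:
play_rows --commands '[[[0,0,0,0,0,0,1],[0,0,0,0,0,0,1],[0,0,0,0,0,0,1],[0,0,0,0,0,0,1],[0,0,0,0,0,0,1]]]'

```text
time_s: 12.2
tcp_pos: [0.5099, 0.2284, 0.2086]
ee_rot: [[-0.546, 0.838, -0.0], [0.838, 0.546, -0.0], [-0.0, -0.0, -1.0]]
wrist_force: [-0.1, -0.7, -3.7]
gripper_width: 0.186
```

Run:
```python
from h import *
s=r.sense();print(s['time_s'],s['joints'].round(2),s['tcp_pos'],np.degrees(np.arctan2(s['ee_rot'][1,1],s['ee_rot'][0,1])),s['moment'])
for n in('scene','side','wrist'):
    c=cap(n);np.savez('t_'+n+'.npz',**{k:np.array(v) for k,v in c.items()})
    print(n)
    if n=='scene': A=cv2.resize(c['image'][110:235,390:510],(384,400),interpolation=cv2.INTER_CUBIC)
    if n=='side': B=cv2.resize(c['image'][250:390,170:295],(357,400),interpolation=cv2.INTER_CUBIC)
save('t1.png',np.hstack([A,B]))
```

```text
12.2 [ 40.74  16.22 -10.24   0.   -63.55 172.35] [0.50994072 0.22838424 0.2086455 ] 33.094658333114175 [-0.06829379 -0.03902185 -0.0074035 ]
scene
side
wrist
```

View pics/t1.png

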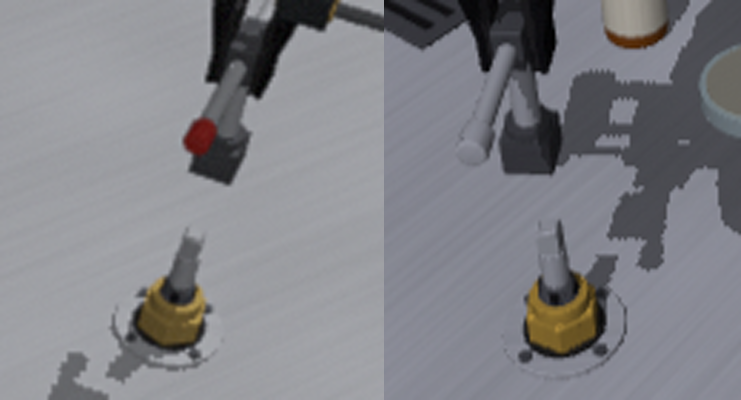

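The mouth block hangs above the tap head in both views: mouth at (225,165) and head at (193,235) on the left, mouth at (528,155) and head at (548,230) on the right. I'm descending gently by feel.

Emit:
play_rows --commands '[[[0,0,-0.012,0,0,0,1],[0,0,-0.026,0,0,0,1],[0,0,-0.038,0,0,0,1],[0,0,-0.046,0,0,0,1],[0,0,-0.05,0,0,0,1]]]'

```text
time_s: 12.85
tcp_pos: [0.5094, 0.2287, 0.1572]
ee_rot: [[-0.547, 0.837, -0.002], [0.837, 0.547, -0.001], [-0.0, -0.002, -1.0]]
wrist_force: [-0.4, -0.5, -4.6]
gripper_width: 0.182
```

Emit:
play_rows --commands '[[[0,0,0,0,0,0,1],[0,0,0,0,0,0,1],[0,0,-0.002,0,0,0,1],[0,0,-0.004,0,0,0,1],[0,0,-0.006,0,0,0,1]]]'

```text
time_s: 13.35
tcp_pos: [0.5106, 0.2293, 0.1537]
ee_rot: [[-0.548, 0.837, 0.002], [0.837, 0.548, 0.001], [-0.001, 0.002, -1.0]]
wrist_force: [-0.4, -0.6, 6.6]
gripper_width: 0.181
```

Emit:
play_rows --commands '[[[0,0,-0.0007,0,0,0,1],[0,0,-0.0014,0,0,0,1],[0,0,-0.002,0,0,0,1],[0,0,-0.002,0,0,0,1]]]'

```text
time_s: 13.75
tcp_pos: [0.5111, 0.2295, 0.1534]
ee_rot: [[-0.548, 0.836, 0.004], [0.836, 0.548, 0.001], [-0.001, 0.004, -1.0]]
wrist_force: [-1.9, 0.1, 8.9]
gripper_width: 0.18
```

Run:
```python
from h import *
s=r.sense();print(s['time_s'],s['tcp_pos'],s['wrist_force'],s['moment'])
```

```text
13.75 [0.51114556 0.22945988 0.15339525] [-1.88603619  0.12907714  8.92345096] [-0.43039659  0.72552567  0.02605204]
```

```bash
cat >> h.py <<'E'
def proj(c,X):
    K=np.array(c['intrinsics']);q=np.linalg.inv(c['T'])@np.append(X,1);return np.array([K[0,2]+K[0,0]*q[0]/-q[2],K[1,2]+K[1,1]*q[1]/q[2]])
E
python3 - <<'E'
from h import *
s=r.sense();p=s['tcp_pos'];out=[]
for n in('scene','side'):
    c=cap(n);np.savez('k_'+n+'.npz',**{k:np.array(v) for k,v in c.items()})
    m=proj(c,[p[0],p[1],.085]).round().astype(int);u0,v0=m[0]-25,m[1]-35
    im=cv2.resize(c['image'][v0:v0+75,u0:u0+50],None,fx=8,fy=8,interpolation=cv2.INTER_CUBIC)
    for z in (.01,.034,.06,.087,.109,.157):
        q=(proj(c,[p[0],p[1],z])-[u0,v0]+.5)*8;cv2.circle(im,tuple(int(x) for x in q),3,(0,255,0),-1)
    for dx in(-10,10):
        for ax in (0,1):pass
    print(n,u0,v0);out.append(im)
save('k1.png',np.hstack(out))
E
```

```text
scene 426 148
side 202 296
```

View pics/k1.png

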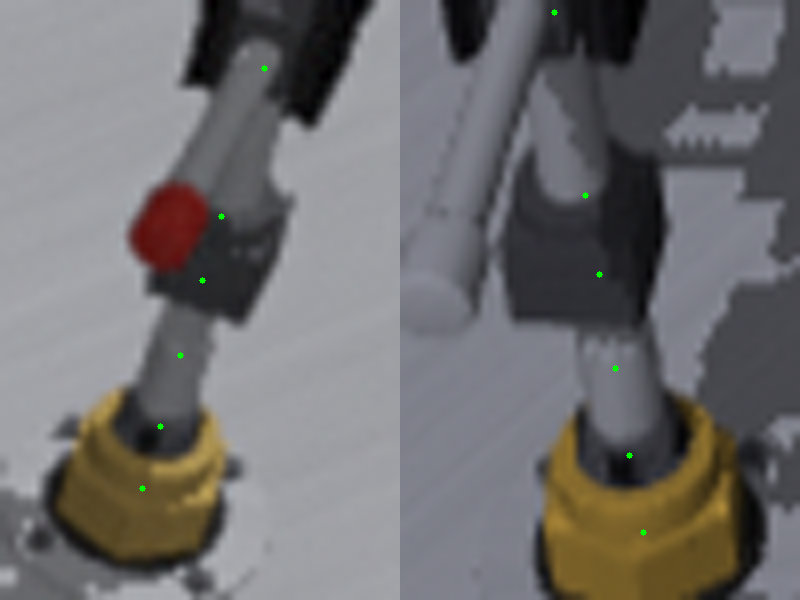

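Run:
```python
from h import *
L=lambda n:dict(np.load(n+'.npz'))
a=np.radians(33.1);y=np.array([np.cos(a),np.sin(a),0]);x=np.array([y[1],-y[0],0])
rows=[]
for tag,p in(('t_',np.array([.5099,.2284,.2086])),('k_',np.array([.5111,.2295,.1534]))):
    o=[]
    for n in('scene','side'):
        c=L(tag+n);b=p-[0,0,.0665]
        m=proj(c,b+[0,0,.012]).astype(int);u0,v0=m[0]-25,m[1]-19;f=8
        im=cv2.resize(c['image'][v0:v0+37,u0:u0+50],None,fx=f,fy=f,interpolation=cv2.INTER_CUBIC)
        P=lambda X:tuple(int(t) for t in (proj(c,X)-[u0,v0]+.5)*f)
        for h in(0,.022):
            q=[P(b+x*i*.013+y*j*.013+[0,0,h]) for i,j in((1,1),(-1,1),(-1,-1),(1,-1))]
            cv2.polylines(im,[np.array(q)],True,(0,255,0),1)
        cv2.line(im,P(b),P(b+[0,0,.085]),(255,255,0),1)
        for sgn in(-1,1):
            e=np.cross(c['T'][:3,2],[0,0,1]);e/=np.linalg.norm(e)
            cv2.line(im,P(b+e*sgn*.007+[0,0,.022]),P(b+e*sgn*.007+[0,0,.073]),(255,0,255),1)
        o.append(im)
    rows.append(np.hstack(o))
save('k2.png',np.vstack(rows))
```

```text
(no output)
```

View pics/k2.png

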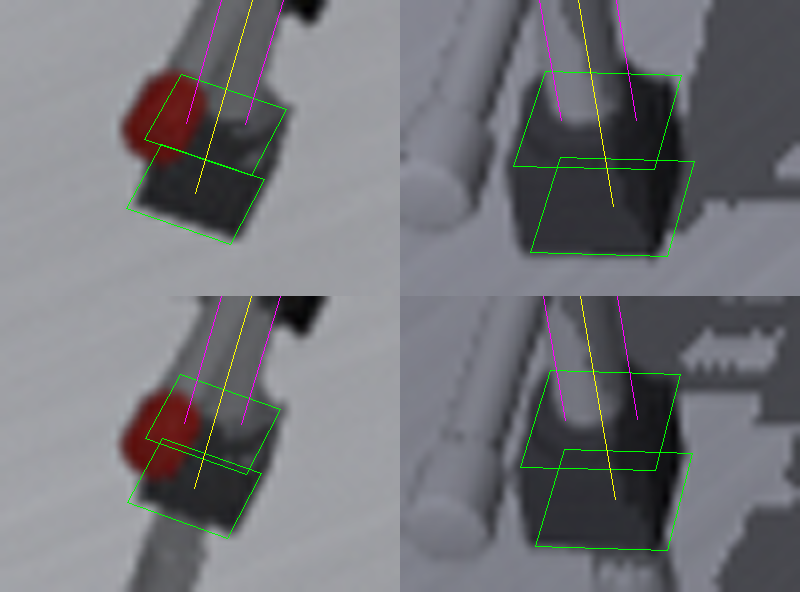

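Overlay: the mouth block sits about 1 px to +(x,y) of the predicted outline in both views. The TCP had also rebounded +1.4 mm when it touched, so the mouth is about 2 mm off and resting on the bevel. I lift, shift back, let it settle and descend slowly.

Emit:
play_rows --commands '[[[0,0,0.002,0,0,0,1],[-0.0003,-0.0003,0.004,0,0,0,1],[-0.0006,-0.0006,0.006,0,0,0,1],[-0.0008,-0.0008,0.006,0,0,0,1],[-0.001,-0.001,0.006,0,0,0,1]]]'

```text
time_s: 14.35
tcp_pos: [0.5086, 0.2278, 0.1559]
ee_rot: [[-0.547, 0.837, -0.001], [0.837, 0.547, -0.001], [0.0, -0.001, -1.0]]
wrist_force: [0.5, -0.1, -4.6]
gripper_width: 0.184
```

Emit:
play_rows --commands '[[[0,0,0,0,0,0,1],[0,0,0,0,0,0,1],[0,0,0,0,0,0,1],[0,0,0,0,0,0,1],[0,0,0,0,0,0,1]]]'

```text
time_s: 14.85
tcp_pos: [0.5089, 0.228, 0.1565]
ee_rot: [[-0.547, 0.837, 0.0], [0.837, 0.547, -0.0], [-0.0, 0.0, -1.0]]
wrist_force: [0.2, -0.8, -3.2]
gripper_width: 0.183
```

Emit:
play_rows --commands '[[[0,0,0,0,0,0,1],[0,0,0,0,0,0,1],[0,0,0,0,0,0,1],[0,0,-0.001,0,0,0,1],[0,0,-0.002,0,0,0,1]]]'

```text
time_s: 15.35
tcp_pos: [0.5089, 0.228, 0.1545]
ee_rot: [[-0.547, 0.837, -0.0], [0.837, 0.547, 0.0], [0.0, 0.0, -1.0]]
wrist_force: [-0.3, 0.5, -3.5]
gripper_width: 0.179
```

Emit:
play_rows --commands '[[[0,0,-0.001,0,0,0,1],[0,0,-0.002,0,0,0,1],[0,0,-0.003,0,0,0,1],[0,0,-0.004,0,0,0,1],[0,0,-0.005,0,0,0,1]]]'

```text
time_s: 15.85
tcp_pos: [0.5106, 0.2286, 0.1529]
ee_rot: [[-0.548, 0.836, 0.005], [0.836, 0.548, 0.001], [-0.002, 0.005, -1.0]]
wrist_force: [-3.2, -0.8, 13.3]
gripper_width: 0.182
```

Emit:
play_rows --commands '[[[-0.0003,-0.0004,0.001,0,0,0,1],[-0.0007,-0.0007,0.001,0,0,0,1],[-0.0007,-0.0007,0.001,0,0,0,1]]]'

```text
time_s: 16.15
tcp_pos: [0.5097, 0.228, 0.1532]
ee_rot: [[-0.548, 0.836, 0.005], [0.836, 0.548, 0.002], [-0.001, 0.005, -1.0]]
wrist_force: [-1.9, -0.3, 7.8]
gripper_width: 0.175
```

Emit:
play_rows --commands '[[[-0.0003,-0.0004,0,0,0,0,1],[-0.0007,-0.0007,0,0,0,0,1],[-0.0007,-0.0007,0,0,0,0,1]]]'

```text
time_s: 16.45
tcp_pos: [0.5093, 0.2277, 0.1533]
ee_rot: [[-0.548, 0.836, 0.005], [0.836, 0.548, 0.003], [-0.001, 0.006, -1.0]]
wrist_force: [-0.6, -0.4, 6.4]
gripper_width: 0.179
```

Emit:
play_rows --commands '[[[-0.0003,-0.0004,0,0,0,0,1],[-0.0007,-0.0007,0,0,0,0,1],[-0.0007,-0.0007,0,0,0,0,1]]]'

```text
time_s: 16.75
tcp_pos: [0.5089, 0.2273, 0.1533]
ee_rot: [[-0.548, 0.836, 0.006], [0.836, 0.548, 0.004], [-0.0, 0.007, -1.0]]
wrist_force: [-0.9, 2.6, 6.9]
gripper_width: 0.184
```

Emit:
play_rows --commands '[[[0,0,0.0025,0,0,0,1],[0.002,0.0003,0.005,0,0,0,1],[0.0042,0.0006,0.005,0,0,0,1],[0.0042,0.0006,0.005,0,0,0,1],[0.0042,0.0006,0.005,0,0,0,1]]]'

```text
time_s: 17.25
tcp_pos: [0.5107, 0.2261, 0.1548]
ee_rot: [[-0.547, 0.837, -0.001], [0.837, 0.547, -0.001], [-0.0, -0.002, -1.0]]
wrist_force: [0.7, -0.4, -3.1]
gripper_width: 0.186
```

Emit:
play_rows --commands '[[[0,0,0,0,0,0,1],[0,0,-0.001,0,0,0,1],[0,0,-0.002,0,0,0,1],[0,0,-0.003,0,0,0,1]]]'

```text
time_s: 17.65
tcp_pos: [0.5109, 0.2265, 0.1524]
ee_rot: [[-0.547, 0.837, -0.0], [0.837, 0.547, -0.0], [0.0, -0.0, -1.0]]
wrist_force: [-0.2, -0.3, -2.9]
gripper_width: 0.184
```

Emit:
play_rows --commands '[[[0,0,-0.001,0,0,0,1],[0,0,-0.002,0,0,0,1],[0,0,-0.002,0,0,0,1]]]'

```text
time_s: 17.95
tcp_pos: [0.5109, 0.2264, 0.1504]
ee_rot: [[-0.547, 0.837, -0.0], [0.837, 0.547, -0.0], [-0.0, -0.0, -1.0]]
wrist_force: [-0.5, 0.4, -3.1]
gripper_width: 0.182
```

Run:
```python
from h import *
s=r.sense();print(s['time_s'],s['tcp_pos'],s['wrist_force'],s['moment'])
```

```text
17.95 [0.51088079 0.22639841 0.15036745] [-0.48319066  0.35079741 -3.10873996] [-0.15442893 -0.00790729 -0.01112796]
```

It went past the bevel without force, so it is engaged. I'm seating it slowly.

Emit:
play_rows --commands '[[[0,0,-0.001,0,0,0,1],[0,0,-0.002,0,0,0,1],[0,0,-0.0035,0,0,0,1],[0,0,-0.005,0,0,0,1],[0,0,-0.006,0,0,0,1]]]'

```text
time_s: 18.45
tcp_pos: [0.5109, 0.2264, 0.1443]
ee_rot: [[-0.547, 0.837, -0.0], [0.837, 0.547, -0.0], [-0.0, -0.0, -1.0]]
wrist_force: [1.4, -0.5, -3.3]
gripper_width: 0.184
```

Emit:
play_rows --commands '[[[0,0,-0.001,0,0,0,1],[0,0,-0.002,0,0,0,1],[0,0,-0.003,0,0,0,1],[0,0,-0.004,0,0,0,1],[0,0,-0.005,0,0,0,1]]]'

```text
time_s: 18.95
tcp_pos: [0.511, 0.2265, 0.1395]
ee_rot: [[-0.547, 0.837, 0.0], [0.837, 0.547, -0.0], [-0.0, 0.0, -1.0]]
wrist_force: [-0.4, 0.2, -3.6]
gripper_width: 0.18
```

Emit:
play_rows --commands '[[[0,0,-0.0007,0,0,0,1],[0,0,-0.0014,0,0,0,1],[0,0,-0.002,0,0,0,1],[0,0,-0.002,0,0,0,1]]]'

```text
time_s: 19.35
tcp_pos: [0.5112, 0.2266, 0.1381]
ee_rot: [[-0.547, 0.837, 0.001], [0.837, 0.547, 0.0], [-0.0, 0.001, -1.0]]
wrist_force: [0.4, -0.2, 0.1]
gripper_width: 0.18
```

Run:
```python
from h import *
s=r.sense();print(s['time_s'],s['tcp_pos'],s['wrist_force'],s['moment'])
```

```text
19.35 [0.5112307  0.22657789 0.13813306] [ 0.36287697 -0.24715232  0.05928103] [-0.29002379  0.24424055  0.05773637]
```

Emit:
play_rows --commands '[[[-0.0002,-0.0001,0,0,0,-0.12,1],[-0.0005,-0.0001,0,0,0,-0.25,1],[-0.0007,-0.0002,-0.0001,0,0,-0.377,1],[-0.001,-0.0003,-0.0001,0,0,-0.5027,1],[-0.0012,-0.0003,-0.0002,0,0,-0.6283,1]]]'

```text
time_s: 19.85
tcp_pos: [0.5102, 0.2263, 0.138]
ee_rot: [[0.054, 0.999, 0.001], [0.999, -0.054, 0.0], [0.001, 0.001, -1.0]]
wrist_force: [-0.4, -0.3, -0.9]
gripper_width: 0.175
```

```bash
cat > s.py <<'E'
from h import *
s=r.sense();R=s['ee_rot'];print(s['time_s'],s['joints'][[0,5]].round(2),'tcp',s['tcp_pos'].round(4),'jaw',np.degrees(np.arctan2(R[1,1],R[0,1])).round(2),'tilt',R[:2,2].round(4),'F',s['wrist_force'].round(1),'M',s['moment'].round(3))
E
python3 s.py
```

```text
19.85 [ 40.58 136.31] tcp [0.5102 0.2263 0.138 ] jaw -3.09 tilt [0.0013 0.0004] F [-0.4 -0.3 -0.9] M [-0.301  0.085  0.042]
```

Emit:
play_rows --commands '[[[-0.0002,0.0001,0,0,0,-0.1257,1],[-0.0005,0.0002,0,0,0,-0.2513,1],[-0.0007,0.0003,-0.0001,0,0,-0.377,1],[-0.0009,0.0004,-0.0001,0,0,-0.5027,1],[-0.0012,0.0005,-0.0002,0,0,-0.6283,1]]]'

```text
time_s: 20.35
tcp_pos: [0.5092, 0.227, 0.1378]
ee_rot: [[0.631, 0.776, 0.002], [0.776, -0.631, 0.001], [0.002, 0.001, -1.0]]
wrist_force: [-0.6, 0.5, 0.2]
gripper_width: 0.178
```

```bash
python3 s.py
```

```text
20.35 [ 40.7  100.19] tcp [0.5092 0.227  0.1378] jaw -39.09 tilt [0.0018 0.0008] F [-0.6  0.5  0.2] M [-0.252 -0.083  0.087]
```

Emit:
play_rows --commands '[[[-0.0001,0.0002,0,0,0,-0.1257,1],[-0.0003,0.0004,0,0,0,-0.2513,1],[-0.0004,0.0006,-0.0001,0,0,-0.377,1],[-0.0005,0.0008,-0.0001,0,0,-0.5027,1],[-0.0007,0.001,-0.0002,0,0,-0.6283,1]]]'

```text
time_s: 20.85
tcp_pos: [0.5087, 0.2281, 0.1377]
ee_rot: [[0.966, 0.257, 0.002], [0.257, -0.966, 0.001], [0.002, -0.0, -1.0]]
wrist_force: [1.5, -0.7, -0.8]
gripper_width: 0.182
```

```bash
python3 s.py
```

```text
20.85 [40.83 64.06] tcp [0.5087 0.2281 0.1377] jaw -75.08 tilt [0.0022 0.001 ] F [ 1.5 -0.7 -0.8] M [-0.239 -0.218  0.105]
```

Emit:
play_rows --commands '[[[0,0.0002,0,0,0,-0.1257,1],[0,0.0005,0,0,0,-0.2513,1],[0,0.0007,-0.0001,0,0,-0.377,1],[0,0.001,-0.0001,0,0,-0.5027,1],[0.0001,0.0012,-0.0002,0,0,-0.6283,1]]]'

```text
time_s: 21.35
tcp_pos: [0.509, 0.2293, 0.1375]
ee_rot: [[0.933, -0.36, 0.003], [-0.36, -0.933, 0.001], [0.002, -0.002, -1.0]]
wrist_force: [1.1, -1.2, -0.1]
gripper_width: 0.178
```

Emit:
play_rows --commands '[[[0.0001,0.0002,0,0,0,-0.14,1],[0.0003,0.0004,0,0,0,-0.28,1],[0.0005,0.0006,-0.0001,0,0,-0.42,1],[0.0007,0.0008,-0.0001,0,0,-0.56,1],[0.0008,0.001,-0.0002,0,0,-0.7,1]]]'

```text
time_s: 21.85
tcp_pos: [0.5099, 0.2301, 0.1373]
ee_rot: [[0.481, -0.876, 0.003], [-0.876, -0.481, 0.001], [0.001, -0.003, -1.0]]
wrist_force: [1.3, -1.3, -1.3]
gripper_width: 0.181
```

```bash
python3 s.py
```

```text
21.85 [ 40.92 -12.19] tcp [0.5099 0.2301 0.1373] jaw -151.22 tilt [0.0026 0.0006] F [ 1.3 -1.3 -1.3] M [-0.479 -0.515  0.059]
```

Emit:
play_rows --commands '[[[0.0002,-0.0003,0,0,0,-0.035,1],[0.0004,-0.0006,0,0,0,-0.07,1]]]'

```text
time_s: 22.05
tcp_pos: [0.5103, 0.2296, 0.1373]
ee_rot: [[0.423, -0.906, 0.003], [-0.906, -0.423, 0.001], [0.0, -0.003, -1.0]]
wrist_force: [0.9, -0.6, -0.1]
gripper_width: 0.182
```

```bash
python3 s.py
```

```text
22.05 [ 40.85 -15.88] tcp [0.5103 0.2296 0.1373] jaw -154.99 tilt [0.0026 0.001 ] F [ 0.9 -0.6 -0.1] M [-0.142 -0.31   0.043]
```

Emit:
play_rows --commands '[[[-0.0001,-0.0001,0,0,0,0.12,1],[-0.0002,-0.0003,0,0,0,0.245,1],[-0.0003,-0.0004,0.0001,0,0,0.37,1],[-0.0004,-0.0005,0.0001,0,0,0.495,1],[-0.0005,-0.0006,0.0001,0,0,0.617,1]]]'

```text
time_s: 22.55
tcp_pos: [0.5095, 0.2291, 0.1373]
ee_rot: [[0.872, -0.489, 0.002], [-0.489, -0.872, 0.001], [0.001, -0.002, -1.0]]
wrist_force: [0.7, 0.5, -0.6]
gripper_width: 0.18
```

```bash
python3 s.py
```

```text
22.55 [40.85 19.82] tcp [0.5095 0.2291 0.1373] jaw -119.3 tilt [0.0022 0.0013] F [ 0.7  0.5 -0.6] M [-0.106 -0.109 -0.09 ]
```

Emit:
play_rows --commands '[[[0,-0.0002,0,0,0,0.12,1],[0,-0.0003,0,0,0,0.245,1],[0,-0.0005,0.0001,0,0,0.37,1],[0,-0.0007,0.0001,0,0,0.495,1],[0,-0.0008,0.0002,0,0,0.617,1]]]'

```text
time_s: 23.05
tcp_pos: [0.5093, 0.2282, 0.1375]
ee_rot: [[0.994, 0.105, 0.002], [0.105, -0.994, 0.001], [0.002, -0.001, -1.0]]
wrist_force: [0.1, -1.1, -0.2]
gripper_width: 0.18
```

Emit:
play_rows --commands '[[[0.0001,-0.0001,0,0,0,0.12,1],[0.0002,-0.0003,0,0,0,0.245,1],[0.0003,-0.0004,0.0001,0,0,0.37,1],[0.0004,-0.0006,0.0001,0,0,0.495,1],[0.0004,-0.0007,0.0002,0,0,0.617,1]]]'

```text
time_s: 23.55
tcp_pos: [0.5094, 0.2274, 0.1377]
ee_rot: [[0.75, 0.661, 0.001], [0.661, -0.75, 0.001], [0.001, 0.0, -1.0]]
wrist_force: [-0.3, -0.1, 0.5]
gripper_width: 0.183
```

```bash
python3 s.py
```

```text
23.55 [40.7  90.68] tcp [0.5094 0.2274 0.1377] jaw -48.61 tilt [0.001  0.0006] F [-0.3 -0.1  0.5] M [-0.336  0.151 -0.046]
```

Emit:
play_rows --commands '[[[-0.0001,0.0002,0,0,0,-0.137,1],[-0.0001,0.0003,0,0,0,-0.274,1],[-0.0002,0.0005,0,0,0,-0.411,1],[-0.0003,0.0006,-0.0001,0,0,-0.547,1],[-0.0003,0.0008,-0.0001,0,0,-0.684,1]]]'

```text
time_s: 24.05
tcp_pos: [0.5093, 0.2284, 0.1376]
ee_rot: [[1.0, 0.029, 0.002], [0.029, -1.0, 0.001], [0.002, -0.001, -1.0]]
wrist_force: [0.2, 0.1, -1.0]
gripper_width: 0.18
```

Emit:
play_rows --commands '[[[0,0.0002,0,0,0,-0.137,1],[0.0001,0.0003,-0.0001,0,0,-0.274,1],[0.0002,0.0005,-0.0001,0,0,-0.411,1],[0.0002,0.0006,-0.0002,0,0,-0.547,1],[0.0003,0.0008,-0.0002,0,0,-0.684,1]]]'

```text
time_s: 24.55
tcp_pos: [0.5098, 0.2293, 0.1374]
ee_rot: [[0.793, -0.609, 0.002], [-0.609, -0.793, 0.001], [0.001, -0.002, -1.0]]
wrist_force: [0.4, -0.5, -1.0]
gripper_width: 0.177
```

```bash
python3 s.py
```

```text
24.55 [40.84 11.59] tcp [0.5098 0.2293 0.1374] jaw -127.55 tilt [0.002  0.0011] F [ 0.4 -0.5 -1. ] M [-0.073 -0.047  0.085]
```

Emit:
play_rows --commands '[[[0.0001,0.0001,0,0,0,-0.137,1],[0.0003,0.0002,-0.0001,0,0,-0.274,1],[0.0004,0.0003,-0.0001,0,0,-0.411,1],[0.0006,0.0004,-0.0002,0,0,-0.547,1],[0.0007,0.0005,-0.0002,0,0,-0.684,1]]]'

```text
time_s: 25.05
tcp_pos: [0.5107, 0.2296, 0.1372]
ee_rot: [[0.229, -0.973, 0.002], [-0.973, -0.229, 0.001], [-0.0, -0.002, -1.0]]
wrist_force: [0.3, -0.1, -0.7]
gripper_width: 0.183
```

Emit:
play_rows --commands '[[[0.0002,0,0,0,0,-0.137,1],[0.0004,0,-0.0001,0,0,-0.274,1],[0.0005,0,-0.0001,0,0,-0.411,1],[0.0007,-0.0001,-0.0002,0,0,-0.547,1],[0.0009,-0.0001,-0.0002,0,0,-0.684,1]]]'

```text
time_s: 25.55
tcp_pos: [0.5116, 0.2293, 0.137]
ee_rot: [[-0.437, -0.899, 0.002], [-0.899, 0.437, 0.0], [-0.001, -0.002, -1.0]]
wrist_force: [1.3, -1.4, -1.0]
gripper_width: 0.177
```

```bash
python3 s.py
```

```text
25.55 [ 40.74 -66.71] tcp [0.5116 0.2293 0.137 ] jaw 154.07 tilt [0.0023 0.0005] F [ 1.3 -1.4 -1. ] M [-0.404 -0.466  0.093]
```

Emit:
play_rows --commands '[[[0.0001,-0.0001,0,0,0,-0.137,1],[0.0002,-0.0002,-0.0001,0,0,-0.274,1],[0.0004,-0.0004,-0.0001,0,0,-0.411,1],[0.0005,-0.0005,-0.0002,0,0,-0.547,1],[0.0006,-0.0006,-0.0002,0,0,-0.684,1]]]'

```text
time_s: 26.05
tcp_pos: [0.5121, 0.2284, 0.1368]
ee_rot: [[-0.907, -0.421, 0.002], [-0.421, 0.907, -0.0], [-0.002, -0.001, -1.0]]
wrist_force: [0.5, -1.5, -1.2]
gripper_width: 0.178
```

```bash
python3 s.py
```

```text
26.05 [  40.64 -105.81] tcp [0.5121 0.2284 0.1368] jaw 114.88 tilt [ 0.0018 -0.0001] F [ 0.5 -1.5 -1.2] M [-0.583 -0.402  0.087]
```

Emit:
play_rows --commands '[[[0.0002,-0.0003,0,0,0,0.12,1],[0.0003,-0.0005,0,0,0,0.245,1],[0.0003,-0.0004,0.0001,0,0,0.37,1],[0.0001,-0.0003,0.0001,0,0,0.495,1],[0,-0.0001,0.0001,0,0,0.617,1]]]'

```text
time_s: 26.55
tcp_pos: [0.512, 0.2288, 0.1369]
ee_rot: [[-0.488, -0.873, 0.002], [-0.873, 0.488, 0.001], [-0.002, -0.001, -1.0]]
wrist_force: [0.6, -0.6, -0.7]
gripper_width: 0.182
```

```bash
python3 s.py
```

```text
26.55 [ 40.65 -69.88] tcp [0.512  0.2288 0.1369] jaw 150.79 tilt [0.0019 0.001 ] F [ 0.6 -0.6 -0.7] M [-0.082 -0.137 -0.086]
```

Emit:
play_rows --commands '[[[-0.0001,0,0,0,0,0.12,1],[-0.0003,0.0001,0,0,0,0.245,1],[-0.0005,0.0001,0.0001,0,0,0.37,1],[-0.0006,0.0002,0.0001,0,0,0.495,1],[-0.0008,0.0002,0.0002,0,0,0.617,1]]]'

```text
time_s: 27.05
tcp_pos: [0.5112, 0.2292, 0.1371]
ee_rot: [[0.107, -0.994, 0.002], [-0.994, -0.107, 0.001], [-0.001, -0.002, -1.0]]
wrist_force: [0.7, 0.9, -0.6]
gripper_width: 0.183
```

Emit:
play_rows --commands '[[[-0.0001,0,0,0,0,0.12,1],[-0.0003,-0.0001,0,0,0,0.245,1],[-0.0004,-0.0002,0.0001,0,0,0.37,1],[-0.0006,-0.0002,0.0001,0,0,0.495,1],[-0.0007,-0.0003,0.0002,0,0,0.617,1]]]'

```text
time_s: 27.55
tcp_pos: [0.5104, 0.229, 0.1372]
ee_rot: [[0.663, -0.749, 0.002], [-0.749, -0.662, 0.002], [0.0, -0.002, -1.0]]
wrist_force: [-0.0, 0.5, -0.9]
gripper_width: 0.185
```

```bash
python3 s.py
```

```text
27.55 [40.76  0.73] tcp [0.5104 0.229  0.1372] jaw -138.51 tilt [0.0018 0.0016] F [-0.   0.5 -0.9] M [ 0.148  0.109 -0.108]
```

Emit:
play_rows --commands '[[[0.0002,0.0001,0,0,0,-0.137,1],[0.0003,0.0001,0,0,0,-0.274,1],[0.0005,0.0002,-0.0001,0,0,-0.411,1],[0.0006,0.0003,-0.0001,0,0,-0.547,1],[0.0008,0.0003,-0.0001,0,0,-0.684,1]]]'

```text
time_s: 28.05
tcp_pos: [0.5113, 0.2292, 0.1371]
ee_rot: [[0.03, -1.0, 0.002], [-1.0, -0.03, 0.001], [-0.001, -0.002, -1.0]]
wrist_force: [0.3, -0.9, 0.0]
gripper_width: 0.182
```

```bash
python3 s.py
```

```text
28.05 [ 40.73 -39.01] tcp [0.5113 0.2292 0.1371] jaw -178.26 tilt [0.002  0.0012] F [ 0.3 -0.9  0. ] M [-0.01  -0.137  0.084]
```

Emit:
play_rows --commands '[[[0,0,0,0,0,0,0.75],[0,0,0,0,0,0,0.6],[0,0,0,0,0,0,0.4],[0,0,0,0,0,0,0.4],[0,0,0,0,0,0,0.4]]]'

```text
time_s: 28.55
tcp_pos: [0.5106, 0.2287, 0.1366]
ee_rot: [[0.036, -0.999, 0.0], [-0.999, -0.036, 0.0], [-0.0, -0.0, -1.0]]
wrist_force: [-0.3, -0.3, 0.3]
gripper_width: 0.527
```

Emit:
play_rows --commands '[[[0,0,0,0,0,0,0.4],[0,0,0.01,0,0,0,0.4],[0,0,0.025,0,0,0,0.4],[0,-0.001,0.045,0,0,0,0.4],[0,-0.0013,0.058,0,0,0,0.4]]]'

```text
time_s: 29.05
tcp_pos: [0.5112, 0.2277, 0.1968]
ee_rot: [[0.036, -0.999, 0.002], [-0.999, -0.036, 0.001], [-0.001, -0.002, -1.0]]
wrist_force: [-1.2, 0.7, -0.3]
gripper_width: 0.6
```

```bash
python3 s.py
```

```text
29.05 [ 40.62 -38.58] tcp [0.5112 0.2277 0.1968] jaw -177.95 tilt [0.0024 0.0013] F [-1.2  0.7 -0.3] M [ 0.049  0.083 -0.007]
```

Emit:
play_rows --commands '[[[0,0,0,0,0,0.1257,0.4],[0,0,0,0,0,0.2513,0.4],[0,0,0,0,0,0.377,0.4],[0,0,0,0,0,0.5027,0.4],[0,0,0,0,0,0.6283,0.4]]]'

```text
time_s: 29.55
tcp_pos: [0.5106, 0.2274, 0.1951]
ee_rot: [[0.62, -0.785, 0.0], [-0.785, -0.62, 0.0], [-0.0, -0.0, -1.0]]
wrist_force: [0.3, 0.1, -1.2]
gripper_width: 0.597
```

Emit:
play_rows --commands '[[[0,0,0,0,0,0.1257,0.4],[0,0,0,0,0,0.2513,0.4],[0,0,0,0,0,0.377,0.4],[0,0,0,0,0,0.5027,0.4],[0,0,0,0,0,0.6283,0.4]]]'

```text
time_s: 30.05
tcp_pos: [0.5106, 0.2274, 0.1951]
ee_rot: [[0.963, -0.27, 0.0], [-0.27, -0.963, 0.0], [0.0, -0.0, -1.0]]
wrist_force: [0.5, 0.0, 0.8]
gripper_width: 0.6
```

Emit:
play_rows --commands '[[[0,0,0,0,0,0.1257,0.4],[0,0,0,0,0,0.2513,0.4],[0,0,0,0,0,0.377,0.4],[0,0,0,0,0,0.5027,0.4],[0,0,0,0,0,0.6283,0.4]]]'

```text
time_s: 30.55
tcp_pos: [0.5106, 0.2274, 0.195]
ee_rot: [[0.938, 0.347, 0.0], [0.347, -0.938, 0.0], [0.0, -0.0, -1.0]]
wrist_force: [0.4, -0.2, -0.3]
gripper_width: 0.602
```

Emit:
play_rows --commands '[[[0,0,0,0,0,0.1257,0.4],[0,0,0,0,0,0.2513,0.4],[0,0,0,0,0,0.377,0.4],[0,0,0,0,0,0.5027,0.4],[0,0,0,0,0,0.6283,0.4]]]'

```text
time_s: 31.05
tcp_pos: [0.5106, 0.2274, 0.1951]
ee_rot: [[0.555, 0.832, 0.0], [0.832, -0.555, 0.0], [0.0, 0.0, -1.0]]
wrist_force: [-1.3, -0.5, -0.3]
gripper_width: 0.6
```

Emit:
play_rows --commands '[[[0,0,0,0,0,0.1257,0.4],[0,0,0,0,0,0.2513,0.4],[0,0,0,0,0,0.377,0.4],[0,0,0,0,0,0.5027,0.4],[0,0,0,0,0,0.6283,0.4]]]'

```text
time_s: 31.55
tcp_pos: [0.5106, 0.2274, 0.1951]
ee_rot: [[-0.04, 0.999, 0.0], [0.999, 0.04, 0.0], [0.0, 0.0, -1.0]]
wrist_force: [0.7, 0.4, 0.6]
gripper_width: 0.599
```

Emit:
play_rows --commands '[[[0,0,0,0,0,0,0.4],[0,0,0,0,0,0,0.4],[0,0,0,0,0,0,0.4]]]'

```text
time_s: 31.85
tcp_pos: [0.5106, 0.2274, 0.1947]
ee_rot: [[-0.033, 0.999, 0.0], [0.999, 0.033, 0.0], [0.0, 0.0, -1.0]]
wrist_force: [-0.1, -0.2, 0.3]
gripper_width: 0.599
```

```bash
python3 s.py
python3 - <<'E'
from h import *
c=cap('wrist');save('g1.png',c['image']);np.savez('g1.npz',**{k:np.array(v) for k,v in c.items()})
s=r.sense();p=s['tcp_pos'];print(proj(c,[p[0],p[1],.169]))
E
```

```text
31.85 [ 40.62 141.3 ] tcp [0.5106 0.2274 0.1947] jaw 1.91 tilt [0.0001 0.0001] F [-0.1 -0.2  0.3] M [-0.104  0.021  0.022]
[324.6999888  278.18764765]
```

View pics/g1.png

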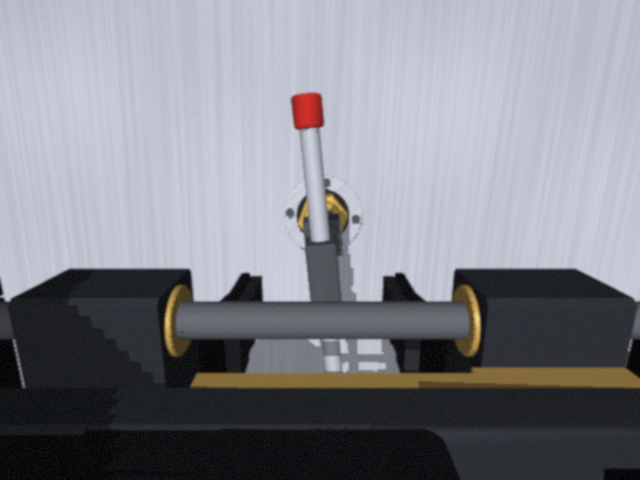

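The wrench stands upright on the tap, red cap at (308,110). Its hub starts at (321,240) and runs under the jaws, and the bar is about 5.6° counter-clockwise of the jaw. I align and regrip.

Emit:
play_rows --commands '[[[0,0.0007,-0.01,0,0,0.05,0.4],[-0.0003,0.0007,-0.025,0,0,0.09,0.4],[-0.0005,0.0007,-0.042,0,0,0.09,0.4],[-0.0005,0.0007,-0.053,0,0,0.09,0.4],[-0.0005,0.0007,-0.058,0,0,0.09,0.4]]]'

```text
time_s: 32.4
tcp_pos: [0.5096, 0.2277, 0.1354]
ee_rot: [[-0.124, 0.992, -0.002], [0.992, 0.124, -0.001], [-0.001, -0.002, -1.0]]
wrist_force: [0.3, -0.3, -0.6]
gripper_width: 0.599
```

Emit:
play_rows --commands '[[[0,0,0,0,0,0,0.4],[0,0,0,0,0,0,0.6],[0,0,0,0,0,0,0.8],[0,0,0,0,0,0,1],[0,0,0,0,0,0,1]]]'

```text
time_s: 32.9
tcp_pos: [0.5103, 0.2282, 0.137]
ee_rot: [[-0.125, 0.992, 0.001], [0.992, 0.125, 0.001], [0.0, 0.001, -1.0]]
wrist_force: [-0.2, 0.4, -0.8]
gripper_width: 0.322
```

Emit:
play_rows --commands '[[[0,0,0,0,0,0,1],[0,0,0,0,0,0,1],[0,0,0,0,0,0,1],[0,0,0,0,0,0,1]]]'

```text
time_s: 33.3
tcp_pos: [0.5103, 0.2282, 0.1367]
ee_rot: [[-0.125, 0.992, 0.0], [0.992, 0.125, 0.0], [0.0, 0.0, -1.0]]
wrist_force: [-0.1, 1.0, 1.5]
gripper_width: 0.182
```

```bash
python3 s.py
```

```text
33.3 [ 40.71 146.46] tcp [0.5103 0.2282 0.1367] jaw 7.18 tilt [0.0005 0.0002] F [-0.1  1.   1.5] M [-0.171 -0.129 -0.013]
```

Emit:
play_rows --commands '[[[0,0,0,0,0,-0.1257,1],[0,0,0,0,0,-0.2513,1],[0,0,0,0,0,-0.377,1],[0,0,-0.0001,0,0,-0.5027,1],[0,0,-0.0001,0,0,-0.6283,1]]]'

```text
time_s: 33.8
tcp_pos: [0.5104, 0.2283, 0.1366]
ee_rot: [[0.486, 0.874, 0.001], [0.874, -0.486, 0.0], [0.001, 0.0, -1.0]]
wrist_force: [1.3, -0.2, 0.2]
gripper_width: 0.178
```

```bash
python3 s.py
```

```text
33.8 [ 40.71 110.19] tcp [0.5104 0.2283 0.1366] jaw -29.09 tilt [0.0008 0.0004] F [ 1.3 -0.2  0.2] M [-0.036 -0.218  0.031]
```

Emit:
play_rows --commands '[[[0,0,0,0,0,-0.1257,1],[0,0,0,0,0,-0.2513,1],[0,0,-0.0001,0,0,-0.377,1],[0,0,-0.0001,0,0,-0.5027,1],[0,0,-0.0002,0,0,-0.6283,1]]]'

```text
time_s: 34.3
tcp_pos: [0.5106, 0.2283, 0.1364]
ee_rot: [[0.907, 0.421, 0.001], [0.421, -0.907, 0.0], [0.001, 0.0, -1.0]]
wrist_force: [1.0, 0.5, 0.0]
gripper_width: 0.175
```

```bash
python3 s.py
```

```text
34.3 [40.71 74.18] tcp [0.5106 0.2283 0.1364] jaw -65.09 tilt [0.0012 0.0005] F [1.  0.5 0. ] M [-0.091 -0.313  0.064]
```

Emit:
play_rows --commands '[[[0,0,0,0,0,-0.08,1],[0,0,0,0,0,-0.16,1],[0,0,0,0,0,-0.23,1],[0,0,-0.0001,0,0,-0.3,1]]]'

```text
time_s: 34.7
tcp_pos: [0.5107, 0.2283, 0.1363]
ee_rot: [[0.991, 0.137, 0.001], [0.137, -0.991, 0.001], [0.001, -0.0, -1.0]]
wrist_force: [0.5, 0.3, 0.6]
gripper_width: 0.18
```

```bash
python3 s.py
```

```text
34.7 [40.71 57.13] tcp [0.5107 0.2283 0.1363] jaw -82.15 tilt [0.0013 0.0005] F [0.5 0.3 0.6] M [-0.126 -0.351  0.053]
```

Emit:
play_rows --commands '[[[0,0,0,0,0,-0.08,1],[0,0,0,0,0,-0.16,1],[0,0,-0.0001,0,0,-0.23,1]]]'

```text
time_s: 35.0
tcp_pos: [0.5107, 0.2283, 0.1363]
ee_rot: [[0.996, -0.093, 0.001], [-0.093, -0.996, 0.0], [0.001, -0.001, -1.0]]
wrist_force: [1.1, -0.3, -0.3]
gripper_width: 0.179
```

```bash
python3 s.py
```

```text
35.0 [40.7  43.94] tcp [0.5107 0.2283 0.1363] jaw -95.33 tilt [0.0015 0.0005] F [ 1.1 -0.3 -0.3] M [-0.155 -0.372  0.103]
```

Emit:
play_rows --commands '[[[0,0,0,0,0,-0.06,1],[0,0,0,0,0,-0.12,1]]]'

```text
time_s: 35.2
tcp_pos: [0.5107, 0.2283, 0.1362]
ee_rot: [[0.978, -0.211, 0.001], [-0.211, -0.978, 0.0], [0.001, -0.001, -1.0]]
wrist_force: [1.1, 0.4, -1.3]
gripper_width: 0.181
```

```bash
python3 s.py
```

```text
35.2 [40.7 37.1] tcp [0.5107 0.2283 0.1362] jaw -102.18 tilt [0.0014 0.0004] F [ 1.1  0.4 -1.3] M [-0.172 -0.43   0.071]
```

Emit:
play_rows --commands '[[[0,0,0,0,0,-0.05,1],[0,0,-0.0001,0,0,-0.1,1]]]'

```text
time_s: 35.4
tcp_pos: [0.5108, 0.2283, 0.1362]
ee_rot: [[0.952, -0.307, 0.002], [-0.307, -0.952, 0.0], [0.001, -0.001, -1.0]]
wrist_force: [0.8, -0.8, -0.1]
gripper_width: 0.178
```

```bash
python3 s.py
```

```text
35.4 [40.7  31.39] tcp [0.5108 0.2283 0.1362] jaw -107.88 tilt [0.0015 0.0004] F [ 0.8 -0.8 -0.1] M [-0.184 -0.443  0.136]
```

Emit:
play_rows --commands '[[[0,0,0,0,0,-0.05,1],[0,0,0,0,0,-0.05,1]]]'

```text
time_s: 35.6
tcp_pos: [0.5107, 0.2282, 0.1362]
ee_rot: [[0.936, -0.352, 0.001], [-0.352, -0.936, 0.0], [0.001, -0.001, -1.0]]
wrist_force: [1.3, -0.3, -0.3]
gripper_width: 0.18
```

```bash
python3 s.py
```

```text
35.6 [40.7  28.64] tcp [0.5107 0.2282 0.1362] jaw -110.63 tilt [0.0014 0.0004] F [ 1.3 -0.3 -0.3] M [-0.167 -0.53   0.066]
```

Emit:
play_rows --commands '[[[0,0,0,0,0,-0.05,1],[0,0,0,0,0,-0.05,1]]]'

```text
time_s: 35.8
tcp_pos: [0.5106, 0.2282, 0.1362]
ee_rot: [[0.917, -0.398, 0.001], [-0.398, -0.917, 0.0], [0.001, -0.001, -1.0]]
wrist_force: [1.7, -0.5, -0.2]
gripper_width: 0.18
```

```bash
python3 s.py
```

```text
35.8 [40.7  25.83] tcp [0.5106 0.2282 0.1362] jaw -113.45 tilt [0.0012 0.0004] F [ 1.7 -0.5 -0.2] M [-0.191 -0.642  0.061]
```

Emit:
play_rows --commands '[[[0,0,0,0,0,-0.05,1],[0,0,0,0,0,-0.05,1]]]'

```text
time_s: 36.0
tcp_pos: [0.5105, 0.2282, 0.1361]
ee_rot: [[0.897, -0.443, 0.001], [-0.443, -0.897, 0.0], [0.001, -0.001, -1.0]]
wrist_force: [2.0, -0.5, 0.4]
gripper_width: 0.182
```

```bash
python3 s.py
```

```text
36.0 [40.7  22.99] tcp [0.5105 0.2282 0.1361] jaw -116.29 tilt [0.001  0.0004] F [ 2.  -0.5  0.4] M [-0.221 -0.695  0.069]
```

Emit:
play_rows --commands '[[[0.0004,0,0,0,0,-0.05,1],[0.0008,0,0,0,0,-0.05,1]]]'

```text
time_s: 36.2
tcp_pos: [0.511, 0.2281, 0.1361]
ee_rot: [[0.873, -0.487, 0.0], [-0.487, -0.873, 0.0], [0.0, -0.0, -1.0]]
wrist_force: [2.4, -0.9, 0.6]
gripper_width: 0.179
```

```bash
python3 s.py
```

```text
36.2 [40.65 20.2 ] tcp [0.511  0.2281 0.1361] jaw -119.14 tilt [0.0003 0.0001] F [ 2.4 -0.9  0.6] M [-0.182 -0.371  0.111]
```

Emit:
play_rows --commands '[[[0,0,0,0,0,-0.05,1],[0,0,0,0,0,-0.05,1]]]'

```text
time_s: 36.4
tcp_pos: [0.511, 0.2281, 0.1361]
ee_rot: [[0.848, -0.53, 0.0], [-0.53, -0.848, 0.0], [0.0, -0.0, -1.0]]
wrist_force: [1.2, -0.5, 0.1]
gripper_width: 0.177
```

```bash
python3 s.py
```

```text
36.4 [40.66 17.35] tcp [0.511  0.2281 0.1361] jaw -121.99 tilt [0.0003 0.0001] F [ 1.2 -0.5  0.1] M [-0.157 -0.485  0.077]
```

Emit:
play_rows --commands '[[[0,0,0,0,0,-0.05,1],[0,0,0,0,0,-0.05,1]]]'

```text
time_s: 36.6
tcp_pos: [0.511, 0.2281, 0.1361]
ee_rot: [[0.821, -0.571, 0.0], [-0.571, -0.821, 0.0], [0.0, -0.0, -1.0]]
wrist_force: [1.8, -0.7, 1.1]
gripper_width: 0.182
```

```bash
python3 s.py
```

```text
36.6 [40.65 14.49] tcp [0.511  0.2281 0.1361] jaw -124.85 tilt [0.0003 0.0001] F [ 1.8 -0.7  1.1] M [-0.177 -0.408  0.101]
```

Emit:
play_rows --commands '[[[0,0,0,0,0,-0.05,1],[0,0,0,0,0,-0.05,1]]]'

```text
time_s: 36.8
tcp_pos: [0.5109, 0.2281, 0.1361]
ee_rot: [[0.791, -0.612, 0.0], [-0.612, -0.791, -0.0], [0.0, -0.0, -1.0]]
wrist_force: [1.2, -0.8, 1.6]
gripper_width: 0.18
```

```bash
python3 s.py
```

```text
36.8 [40.66 11.64] tcp [0.5109 0.2281 0.1361] jaw -127.7 tilt [ 0.0002 -0.    ] F [ 1.2 -0.8  1.6] M [-0.207 -0.483  0.123]
```

Emit:
play_rows --commands '[[[0,0,0,0,0,-0.05,1],[0,0,0,0,0,-0.05,1]]]'

```text
time_s: 37.0
tcp_pos: [0.511, 0.2281, 0.1361]
ee_rot: [[0.76, -0.65, 0.0], [-0.65, -0.76, -0.0], [0.0, -0.0, -1.0]]
wrist_force: [1.5, -0.6, 1.0]
gripper_width: 0.178
```

```bash
python3 s.py
```

```text
37.0 [40.66  8.78] tcp [0.511  0.2281 0.1361] jaw -130.55 tilt [ 0.0003 -0.    ] F [ 1.5 -0.6  1. ] M [-0.201 -0.479  0.231]
```

Emit:
play_rows --commands '[[[0,0,0,0,0,-0.05,1],[0,0,0,0,0,-0.05,1]]]'

```text
time_s: 37.2
tcp_pos: [0.511, 0.2281, 0.1361]
ee_rot: [[0.726, -0.687, 0.0], [-0.687, -0.726, -0.0], [0.0, -0.0, -1.0]]
wrist_force: [1.0, -0.5, 0.7]
gripper_width: 0.178
```

```bash
python3 s.py
```

```text
37.2 [40.66  5.92] tcp [0.511  0.2281 0.1361] jaw -133.41 tilt [ 0.0003 -0.0001] F [ 1.  -0.5  0.7] M [-0.255 -0.487  0.261]
```

Torque climbed from about 0.1 to 0.23 and then 0.26 N m, so the tap is against the bottom. I ease off and let go.

Emit:
play_rows --commands '[[[0.0003,0,0,0,0,0.05,1],[0.0004,0,0,0,0,0.1,1],[0.0004,0,0,0,0,0.14,1],[0.0004,0,0,0,0,0.14,1]]]'

```text
time_s: 37.6
tcp_pos: [0.5112, 0.2281, 0.136]
ee_rot: [[0.815, -0.58, -0.0], [-0.58, -0.815, -0.0], [-0.0, 0.0, -1.0]]
wrist_force: [1.1, 0.4, 1.6]
gripper_width: 0.178
```

```bash
python3 s.py
```

```text
37.6 [40.63 13.93] tcp [0.5112 0.2281 0.136 ] jaw -125.44 tilt [-0.0002 -0.    ] F [1.1 0.4 1.6] M [-0.087 -0.255  0.12 ]
```

Emit:
play_rows --commands '[[[0,0,0,0,0,0,0.78],[0,0,0,0,0,0,0.7],[0,0,0,0,0,0,0.5],[0,0,0,0,0,0,0.4],[0,0,0,0,0,0,0.3]]]'

```text
time_s: 38.1
tcp_pos: [0.5111, 0.228, 0.1358]
ee_rot: [[0.813, -0.582, -0.0], [-0.582, -0.813, -0.0], [-0.0, 0.0, -1.0]]
wrist_force: [-0.4, 0.1, 0.7]
gripper_width: 0.487
```

Emit:
play_rows --commands '[[[0,0,0,0,0,0,0.3],[0,0,0.01,0,0,0,0.3],[0,0,0.025,0,0,0,0.3],[0,0,0.045,0,0,0,0.3],[0,0,0.075,0,0,0,0.3]]]'

```text
time_s: 38.6
tcp_pos: [0.5105, 0.2276, 0.2111]
ee_rot: [[0.813, -0.582, -0.002], [-0.582, -0.813, -0.002], [-0.001, 0.003, -1.0]]
wrist_force: [0.7, 0.4, -0.0]
gripper_width: 0.696
```

Emit:
play_rows --commands '[[[-0.02,-0.03,0.02,0,0,0,0.3],[-0.03,-0.07,0.04,0,0,0,0.3],[-0.04,-0.11,0.06,0,0,0,0.3],[-0.04,-0.15,0.06,0,0,0,0.3],[-0.04,-0.15,0.06,0,0,0,0.3]]]'

```text
time_s: 39.1
tcp_pos: [0.4707, 0.075, 0.273]
ee_rot: [[0.811, -0.585, 0.003], [-0.585, -0.811, 0.001], [0.002, -0.002, -1.0]]
wrist_force: [0.6, 0.6, 0.3]
gripper_width: 0.694
```

```bash
python3 s.py
python3 - <<'E'
from h import *
o=[]
for n,(u0,v0) in(('scene',(390,70)),('side',(165,220))):
    c=cap(n);o.append(cv2.resize(c['image'][v0:v0+150,u0:u0+100],None,fx=4,fy=4,interpolation=cv2.INTER_CUBIC))
    P=cloud(c);m=(np.linalg.norm(P[...,:2]-[.51,.2285],axis=-1)<.1)&(P[...,2]>.13);q=P[m]
    h=m&(np.linalg.norm(P[...,:2]-[.51,.2285],axis=-1)<.015)
    d=np.linalg.svd(q[:,:2]-q[:,:2].mean(0),full_matrices=False)[2][0]
    print(n,m.sum(),q.mean(0).round(4),'zmax near axis',np.percentile(P[h][:,2],[50,90,98]).round(4),'bar',np.degrees(np.arctan2(d[1],d[0])).round(1))
save('f1.png',np.hstack(o))
E
```

```text
39.1 [28.65 25.55] tcp [0.4707 0.075  0.273 ] jaw -125.79 tilt [0.0027 0.0011] F [0.6 0.6 0.3] M [-0.012  0.162 -0.043]
scene 954 [0.5147 0.1883 0.2573] zmax near axis [0.1665 0.1685 0.1696] bar 116.9
side 2026 [0.4973 0.1834 0.2914] zmax near axis [0.1676 0.1689 0.1699] bar 105.2
```

View pics/f1.png

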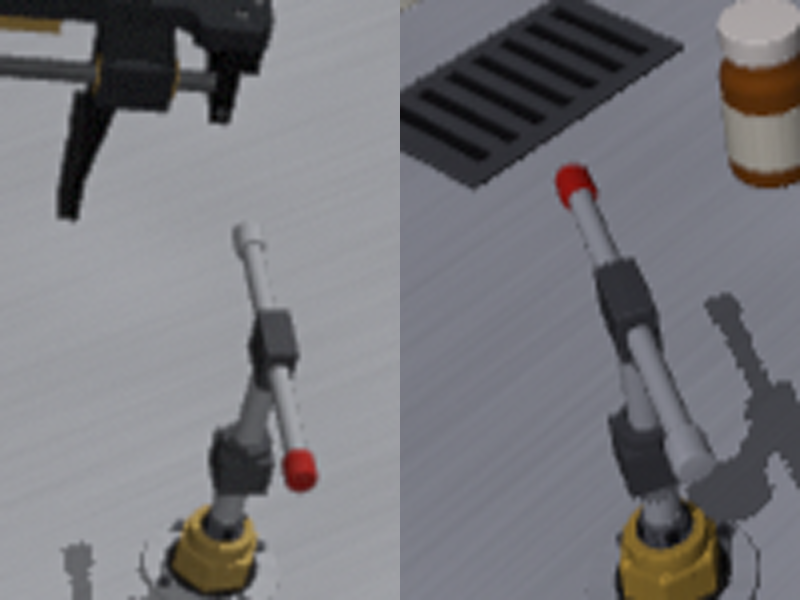

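The wrench stands upright and alone on the tap: hub at (275,335) on the left and (628,295) on the right, with its block down over the square. The gripper is well clear. Handing in.

```bash
python3 -c "
from station import r
print(r.finish_job())"
```

```text
the job is handed in; nothing more can be done
None
```

The wrench is seated on the tap, the tap has been worked in to the bottom, and the job is handed in at about 39 s of the 72 s allowed. No verdict was reported.

**Seating:** The first two descents caught on the edge of the tap's head with about 12–17 N. I lifted, shifted the wrench about 2 mm along its bar and went down again. It reached full depth with about 3 N.

**Turning:** I turned it forward half a turn, back a quarter, forward half, back a quarter, then forward to the bottom. The wrench angles were about 188°, −106°, +196° and −106°, allowing for estimated play in the square and give in the gasket. Early in the last forward run I let go and regripped half a turn round, to stay within the last joint's range.

**Bottom:** The torque was mostly 0.05–0.1 N m while the tap turned, then rose to 0.23 and 0.26 N m. I stopped there and eased back. After allowing for play and gasket twist, that is about 0.92 of a turn from the start, within the expected 0.88–0.97. I worked out the tap's angle from the wrench and did not see it directly.

**Last checks:**
- **Wrench:** In both camera views it stands upright on the tap with the gripper clear. The top of its hub measured 0.168–0.170 m, against 0.167 m expected for a fully seated wrench. That 1–2 mm difference is within the camera's accuracy.
- **Mortar, bottle and dish:** No move went near them. I did not measure their positions again at the end.

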